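Tip the window plate out of the carousel and lay it on the reader

ROBOT

A 7-joint arm with a two-finger parallel gripper is mounted at the origin on a cart in front of the work surface, level with it; the furniture and walls round the work are solid. World frame = base frame: x ahead of the robot, y to its left, z up, the work surface at z = 0. Lengths are in m, angles in rad, forces in N, time in s.
With the tool pointing down it reaches from about 0.4 to 0.85 m from the base axis. Payload 4.5 kg.
Tool frame: the origin (TCP) lies at the very end of the fingers, on their centre line; the grasp point (between the pads) lies 19 mm behind it; z points along the fingers, y is the line along which they close (so a half turn about z gives the same grasp; the last joint's range is limited). The gripper opens to 88 mm and grips with 3 to 60 N. Pads are 18 mm wide; open, the fingers measure 123 mm over their backs; the gripper's body (75 mm by 187 mm) begins 45 mm behind the grasp point.
Start: joints at [1.32, 0.689, -0.195, 1.565, 0.157, 0.902, -0.215], TCP at [0.176, -0.6, 0.239] pointing down, gripper open.
Joint ranges: [-3.01, 3.01], [-0.46, 2.08], [-1.47, 1.51], [0.13, 2.56], [-1, 4.14], [0.04, 2.09], [-2.66, 2.66]. Speed limits (rad/s): [2.57, 2.57, 3.14, 3.14, 3.14, 3.14, 3.14].

INTERFACE

Orientations are given as a unit quaternion [x, y, z, w].
In Python, from plant import r, optics gives the robot as it stands.
- The arm moves only by the tool servo_tool, never from a script. Its arguments are lists of equal length, an entry for each row: "translation": the shift along the tool's x, y, z in m, a list of three; "turn": the turn, a rotation vector about the tool's x, y, z in rad, a list of three. In form: {"translation": [[dx, dy, dz], ...], "turn": [[rx, ry, rz], ...]}. A call has 1 to 10 rows; each row shifts and turns the commanded pose from where the row before left it, along the tool's axes as they then stand; what a row does not reach is not made up. A row lasts 1/8 s, in which the tool goes at most 62.5 mm and 10.7 degrees, less where a joint would pass 70% of its speed; a pose out of reach is approached as far as the arm can. A call is refused whole if a number of a shift passes 0.0625 or a number of a turn 0.188, either way. A call with a gripper value outside its range is refused whole. "grip" is the opening, from 0 (shut) to 1 (fully open), set as the call begins (left out, the last holds). The fingers move at their own pace and stop on an object; "grip_force" is the grip in N (left out, the last holds). Time passes only in rows, so rows that do not move let the fingers close. It gives the time, the measured TCP pose, the force, the opening and the grip force at its end, in the units of the state.
- r.get_state(): the state, without advancing time (a new reading comes with each control period).
- optics.snapshot(name): name is "scene" or "top" or "wrist"; returns a dict with "img" (384x512x3 uint8, red, green, blue), "z_map" (384x512 float32, m along the optical axis (not along the pixel's ray), 0 where there is no reading), "mtx" (3x3 intrinsics, pixels), "k1" (the pictures are not rectified: a ray, as slopes to the right and down, at radius r is drawn at 1 + k1 r^2 times it, then the intrinsics apply), "R" (3x3) and "t" (3): a world point X has camera coordinates R X + t. Camera axes: x right, y down, z forward; pixel columns grow to the right and rows downward; lengths in m; the calibration is good to about 2 mm. A picture is of the moment at which its call begins.
- r.finish_job(): hands the job in; it is judged then, once.
The state is a dict: "clock": time; "q": joint angles; "qd": joint speeds; "joint_torque": joint torques, N m; "tool_pos": TCP position; "eef_rot": TCP orientation; "contact_force": force on the tool from outside, world axes, zero at the start; "moment": the same for the moment, N m; "opening": opening from 0.0 (shut) to 1.0 (fully open); "finger_force": force on a finger pad.
Only numpy, scipy, OpenCV 4.12 (cv2) and the standard library are available. Lean on these libraries where they do the work, as an engineer would, in place of code of your own. Each camera call takes 0.05 s, during which the arm holds its last target. There are 200 camera calls.

TASK

Turn the sample carousel until the plate with the round window faces you, squarely in front of the lamp bar. Reach in under the bar with the tool tilted and press that plate's inner end down into the well so that it tips up and stays up when you let go; then take it by its raised end and lay it flat along the top of the narrow reader rail. Do not push the lamp stand about, leave the two blank plates in their pockets and leave the other things on the bench where they are.

Things in the scene. Friction and masses are not known exactly. Their poses are not given: they have to be found in the camera images.
- window_plate: The wanted plate: aluminium, 76 x 26 x 3 mm, 30 g, round glass window (dark ring 21 mm across) at its middle. Origin: centre of its underside; x along its length (outward or inward), z out of its top. Starts level in a pocket on the carousel's own x axis (+x or -x end), 70 to 110 degrees left or right of the front, lying along the radius, centre 74 mm from the axis. Grips well in fingers.
- carousel: Turntable on an upright axis, turns without end, stays where left (0.1 N m friction). Origin on the axis 8 mm over the bench (all other heights are over the bench). Disc 248 mm across, top 16 mm high; steel hub 60 mm across, 42 high, its knob 52. Four equal grey pocket blocks, 54 mm wide, lie along its +x, +y, -x, -y axes, 40 to 118 mm from the axis; slippery to the plates (friction 0.15).
- fulcrum (a point): Edge of the pocket floor in the +x block, 70 mm from the axis, 44 high; axes of the carousel. From it outward to the end wall at 113 mm the floor carries the plate between sides 29 mm apart; sides and wall are 46 high, so a level plate stands only 1 mm proud and cannot be gripped. The plate (36 to 112 mm from the axis) balances just 4 mm outside this edge. The other blocks are the same.
- well (a point): Bottom of the well in the +x block, 50 mm from the axis, 16 high. The well runs from the fulcrum inward to the hub, 42 mm wide. A plate pressed down about 15 mm, some 45 to 55 mm from the axis, tips (under 1 N), slides inward until it rests on the bottom and the hub, and stays at about 35 degrees, outer end up some 15 mm over the pocket floor. Force rises when it meets the bottom.
- pin (a point): Top of one of four upright steel turning pins, 66 high, 12 mm thick, 105 mm from the axis, midway between the blocks (at 45, 135, 225, 315 degrees from the carousel's x axis; this one at 45). Gripped or pushed at its upper 20 mm, which stands clear above the blocks, it turns the carousel.
- lamp_stand: Fixed stand under and over the carousel. Origin on the bench on the carousel's axis. Its -x axis is the front and points roughly to the robot.
- front (a point): Where the middle of a plate that faces you squarely lies: 74 mm from the axis along the lamp stand's -x axis, 44 high. Squarely means within about 7 degrees of turn (10 mm sideways).
- bar_edge (a point): Middle of the lower front edge of the lamp bar, 30 mm in front of the axis, 95 high. The bar is 366 mm long along the stand's y, 32 mm deep (to 2 mm behind the axis), 25 tall (95 to 120 high). It leaves no room for an upright gripper over the inner end of the front plate; fingers tilted 30 to 45 degrees, pointing away from the robot and down, pass under it.
- post (a point): Top of one of the two round posts, 16 mm thick, that carry the lamp bar at the stand's y = +165 mm (this one) and -165 mm, 12 mm in front of the axis, 95 high.
- reader: Fixed reader: a straight aluminium rail 84 mm long, 18 mm wide, on a foot 110 x 56 x 6 mm. Origin on the bench under the middle of the rail; x along the rail (roughly away from the robot), y across. The plate (26 mm wide) overhangs the rail by 4 mm on each side, so fingers can hold its edges beside the rail.
- rail_top (a point): Middle of the flat top of the reader rail, 36 mm over the bench; axes of the reader. The plate's middle belongs here.
- blank_plate_1: Plate of the same size and metal without a window, in the pocket opposite the window plate. Origin and axes as there. Stays in its pocket.
- blank_plate_2: Plate of the same size and metal without a window, in the pocket on the carousel's +y axis. Origin and axes as there. Stays in its pocket.
- timer: Lab timer, 62 x 64 x 20 mm, loose bystander. Origin under its centre.
- petri: Petri dish, 89 mm across, 15 mm high, loose bystander. Origin under its centre.
- tube: Capped 50 ml tube standing upright, 34 mm across, 100 mm tall, loose bystander. Origin under its centre.
- pipette: Single-channel pipette lying flat, 248 x 27 x 36 mm, loose bystander. Origin under its middle, x along its length.
- marker_1: Marker pen lying flat, 128 x 14 x 15 mm, loose bystander. Origin under its middle, x along its length.
There are look-alikes about, which are no part of the job. Of the things that look like the reader, take the one that is nearest to the robot's base at the start.

How it is judged:
By the outcome, as a careful person would: the job done as asked, in the order asked, and still so for the second after the job is handed in, with the robot touching nothing.
It also fails if it takes over 58 s, if anything falls off the work surface, if the arm or the gripper's body presses on something with over 40 N, if the wrist force passes 120 N, or if a joint passes its speed limit or range.

## Working session

There is one attempt and no reset: what is moved stays moved. The work goes in short steps, Python scripts to look and compute and a tool call to move; the robot and the scene stay as the last step left them, time stands still between calls to the robot, and variables do not carry over. Pictures are saved under pics/ and viewed, at most 13 in all, crops included, and the job is handed in when it is done.

Besides the shell and the picture viewer there is one more tool, called after ">>>" as name(argument=value, ...) on one line, values as JSON. servo_tool: Moves the arm, as the interface text tells. Its arguments: {"type":"object","properties":{"translation":{"type":"array"},"turn":{"type":"array"},"grip":{"type":"number"},"grip_force":{"type":"number"}},"required":["translation","turn"]}

```bash
ls; mkdir -p pics; cat > h.py <<'E'
import numpy as np, cv2
from plant import r, optics
def snap(n):
    s=optics.snapshot(n); return s
def cloud(s):
    h,w=s["z_map"].shape
    v,u=np.mgrid[0:h,0:w]
    K=s["mtx"]; d=cv2.undistortPoints(np.stack([u,v],-1).reshape(-1,1,2).astype(np.float64),K,np.array([s["k1"],0,0,0,0.])).reshape(h,w,2)
    z=s["z_map"]; P=np.dstack([d[...,0]*z,d[...,1]*z,z])
    return (P-s["t"])@s["R"], d
def ray(s,u,v,z):
    d=cv2.undistortPoints(np.array([[[u,v]]],float),s["mtx"],np.array([s["k1"],0,0,0,0.])).ravel()
    R=s["R"];c=-R.T@s["t"];w=R.T@np.array([d[0],d[1],1]);return c+w*(z-c[2])/w[2]
def save(n,im,sc=1):
    cv2.imwrite("pics/"+n,cv2.resize(im[...,::-1],None,fx=sc,fy=sc,interpolation=cv2.INTER_CUBIC))
E
python3 - <<'E'
from h import *
for n in ["scene","top"]:
    s=snap(n); save(n+"0.png",s["img"],1.5); np.savez(n+"0.npz",**s); print(n,-s["R"].T@s["t"],s["k1"],s["mtx"][0])
print(r.get_state())
E
```

```text
pics
scene [-0.24430663 -1.12225444  0.90221144] -0.03759043076703663 [418.44630626   0.         248.17340763]
top [ 0.27757464 -0.01249426  1.4597039 ] 0.014836845629196122 [427.97103991   0.         254.26367519]
{'clock': 0.1, 'q': array([ 1.31977125,  0.68990655, -0.19453167,  1.56619447,  0.1573093 ,
        0.90251311, -0.2151168 ]), 'qd': array([-0.00076198, -0.00092126,  0.00226106, -0.00277893,  0.00030173,
       -0.00038012, -0.00039043]), 'joint_torque': array([-2.53820530e-03, -5.28504574e+01, -1.27085600e+00, -1.53838295e+01,
       -5.25031658e-02,  1.95648005e-03,  4.74087790e-05]), 'tool_pos': array([ 0.17542621, -0.59930263,  0.23799866]), 'eef_rot': array([ 9.89871263e-01,  1.41965558e-01, -1.73808374e-04, -7.95770437e-04]), 'contact_force': array([ 0.60825882,  0.41881882, -0.18282515]), 'moment': array([-0.02119395, -0.00984144,  0.01417155]), 'finger_force': 0.0, 'opening': 1.000924079441064}
```

View pics/scene0.png

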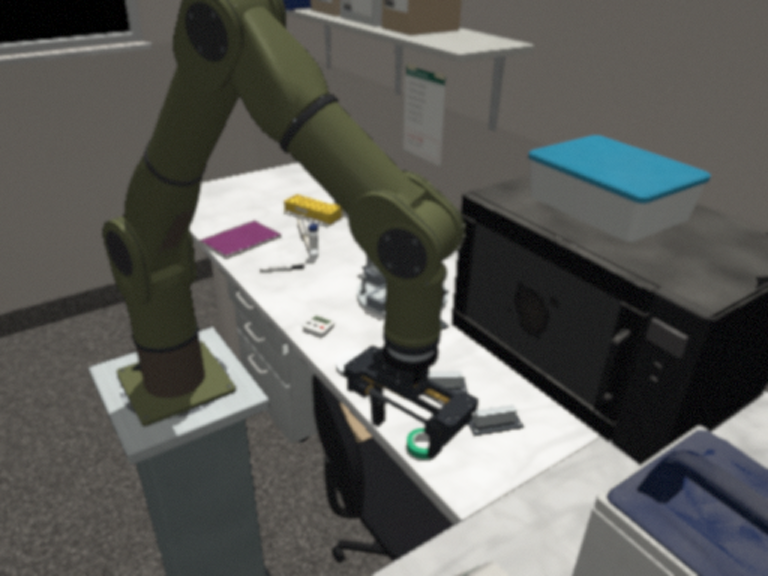

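View pics/top0.png

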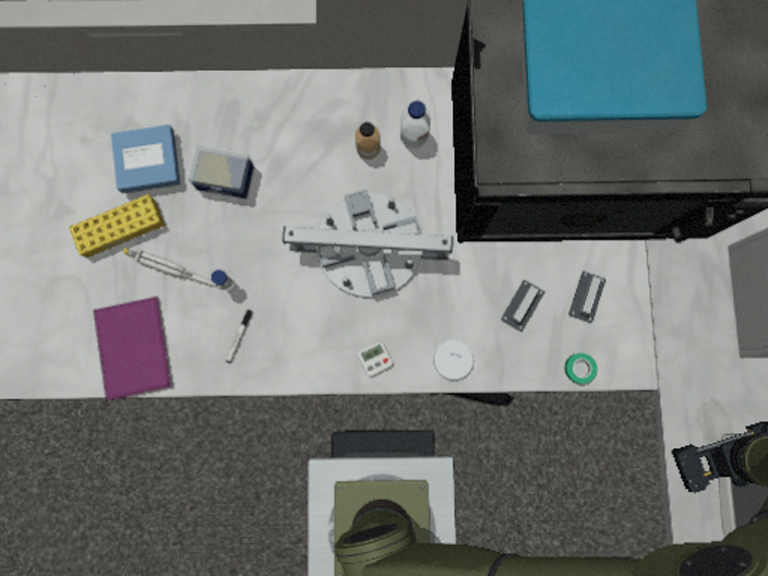

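The scene view is mostly blocked by the arm. In the top view (1.5x), the carousel is at about (368,243), with the lamp bar from (285,235) to (450,243). There are two reader look-alikes, at (523,305) and (588,297). The first is nearer the base (about (382,520)), so I take that one. I'll confirm it and the carousel in an enlarged crop.

```bash
python3 - <<'E'
from h import *
s=dict(np.load("top0.npz")); im=s["img"]
a=cv2.resize(im[115:205,180:310],None,fx=5,fy=5,interpolation=cv2.INTER_CUBIC)
b=cv2.resize(im[175:235,325:415],None,fx=1.4,fy=1.4,interpolation=cv2.INTER_CUBIC)
a[-b.shape[0]:,-b.shape[1]:]=b
save("crop1.png",a)
P,_=cloud(s)
def stat(m,n):
    q=P[m]; print(n,m.sum(),q.mean(0).round(4),cv2.minAreaRect((q[:,:2]*1000).astype(np.float32)))
reg=np.zeros(im.shape[:2],bool)
def box(u0,u1,v0,v1):
    m=np.zeros(im.shape[:2],bool);m[v0:v1,u0:u1]=1;return m
Z=P[...,2]
for n,b in [("rA",box(330,366,182,224)),("rB",box(374,408,176,218))]:
    stat(b&(Z>.028)&(Z<.045),n+"rail"); stat(b&(im.max(2)<90)&(Z<.02),n+"foot")
stat(box(180,310,140,180)&(Z>.105)&(Z<.135),"bar")
stat(box(205,290,120,205)&(Z>.010)&(Z<.025),"disc")
for c in [(220,147),(261,137),(231,188),(272,176)]: print("pin",c,ray(s,*c,.066))
E
```

```text
rArail 138 [ 0.4817 -0.3286  0.0351] ((481.3299255371094, -328.7079162597656), (18.408357620239258, 82.61080169677734), 57.332393646240234)
rAfoot 256 [ 0.4792 -0.3227  0.0052] ((482.90045166015625, -327.32733154296875), (52.4398078918457, 107.58441925048828), 58.333274841308594)
rBrail 153 [ 0.5009 -0.476   0.035 ] ((501.05010986328125, -476.4324645996094), (20.087322235107422, 87.50377655029297), 69.99747467041016)
rBfoot 278 [ 0.4965 -0.4696  0.005 ] ((499.40277099609375, -475.4200744628906), (55.04975128173828, 104.70558166503906), 69.66765594482422)
bar 1222 [0.6153 0.0205 0.1185] ((617.3704833984375, 8.660247802734375), (87.29193115234375, 389.1347961425781), 3.7320802211761475)
disc 1861 [0.6253 0.0189 0.0156] ((638.8641357421875, 22.169097900390625), (266.53192138671875, 252.07052612304688), 22.002689361572266)
pin (220, 147) [0.67227129 0.10566445 0.066     ]
pin (261, 137) [ 0.70496842 -0.03285043  0.066     ]
pin (231, 188) [0.53150883 0.06936321 0.066     ]
pin (272, 176) [ 0.56997829 -0.06716716  0.066     ]
```

View pics/crop1.png

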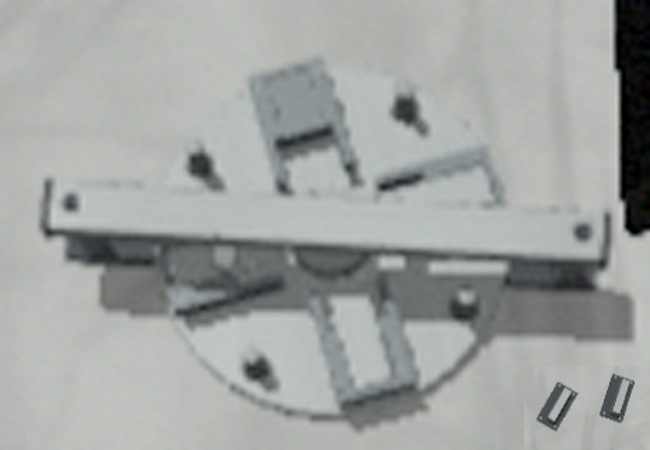

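The crop shows four blocks. The front pocket holds a bright plate, the far one is empty, and the left and right blocks are half hidden by the bar; the left one shows a possible ring near crop (225,262). Reader A at (0.481,-0.329) is the nearer one: rail 18x83 mm, 35 mm high, as described. Next I get the stand yaw and the wrist camera pose, then plan a look from close by.

```bash
cat >> h.py <<'E'
from scipy.spatial.transform import Rotation as Ro
def pose():
    st=r.get_state(); return st["tool_pos"],Ro.from_quat(st["eef_rot"])
def Rtool(yaw,tilt=0):
    """pointing down, tool x toward world azimuth yaw(deg); tilt(deg): fingers lean toward +azimuth of yaw"""
    y=np.radians(yaw);x=np.array([np.cos(y),np.sin(y),0]);yy=np.array([np.sin(y),-np.cos(y),0]);z=np.array([0,0,-1.])
    return Ro.from_matrix(np.c_[x,yy,z])*Ro.from_rotvec([0,np.radians(tilt),0])
def plan(p1,R1,n,p0=None,R0=None):
    if p0 is None: p0,R0=pose()
    dv=(R0.inv()*R1).as_rotvec(); p=np.array(p0);Rc=R0;T=[];W=[]
    for i in range(n):
        pn=p0+(np.array(p1)-p0)*(i+1)/n
        t=np.round(Rc.inv().apply(pn-p),4); w=np.round(dv/n,4)
        T.append(t.tolist());W.append(w.tolist()); p=p+Rc.apply(t); Rc=Rc*Ro.from_rotvec(w)
    print('{"translation":',T,', "turn":',W,'}'); return p,Rc
E
python3 - <<'E'
from h import *
s=dict(np.load("top0.npz"))
a=ray(s,194,155.6,.12);b=ray(s,296.6,161.4,.12);d=a-b;print(a,b,np.hypot(*d[:2]),"stand yaw",-np.degrees(np.arctan2(d[0],d[1])), (a+b)/2)
w=snap("wrist");p,R=pose();c=-w["R"].T@w["t"];print("cam in tool",R.inv().apply(c-p));print((w["R"]@R.as_matrix()).round(3),w["mtx"])
q=plan([.40,-.30,.30],Rtool(0,0),8); plan([.40,0.0,.28],Rtool(0,35),8,*q)
E
```

```text
[0.62963575 0.18495099 0.12      ] [ 0.60530571 -0.14504158  0.12      ] 0.33088827015821093 stand yaw -4.216733737526605 [0.61747073 0.0199547  0.12      ]
cam in tool [ 0.08487938 -0.00022546 -0.14576871]
[[-0.001  1.    -0.001]
 [-0.946 -0.001 -0.325]
 [-0.325  0.001  0.946]] [[273.00554844   0.         256.57679664]
 [  0.         273.00554844 188.82805968]
 [  0.           0.           1.        ]]
{"translation": [[0.0375, -0.028, -0.0077], [0.0364, -0.0294, -0.0077], [0.0353, -0.0306, -0.0077], [0.0343, -0.0319, -0.0077], [0.0331, -0.033, -0.0078], [0.0319, -0.0342, -0.0077], [0.0307, -0.0354, -0.0077], [0.0293, -0.0364, -0.0078]] , "turn": [[-0.0002, 0.0, 0.0356], [-0.0002, 0.0, 0.0356], [-0.0002, 0.0, 0.0356], [-0.0002, 0.0, 0.0356], [-0.0002, 0.0, 0.0356], [-0.0002, 0.0, 0.0356], [-0.0002, 0.0, 0.0356], [-0.0002, 0.0, 0.0356]] }
{"translation": [[0.0, -0.0375, 0.0025], [-0.0002, -0.0375, 0.0025], [-0.0003, -0.0375, 0.0024], [-0.0006, -0.0375, 0.0025], [-0.0007, -0.0375, 0.0024], [-0.001, -0.0375, 0.0023], [-0.0011, -0.0375, 0.0022], [-0.0012, -0.0375, 0.0022]] , "turn": [[0.0, 0.0764, 0.0], [0.0, 0.0764, 0.0], [0.0, 0.0764, 0.0], [0.0, 0.0764, 0.0], [0.0, 0.0764, 0.0], [0.0, 0.0764, 0.0], [0.0, 0.0764, 0.0], [0.0, 0.0764, 0.0]] }
```

>>> servo_tool(translation=[[0.0375,-0.028,-0.008],[0.0365,-0.0295,-0.008],[0.0355,-0.0305,-0.008],[0.0345,-0.032,-0.008],[0.033,-0.033,-0.008],[0.032,-0.034,-0.008],[0.0305,-0.0355,-0.008],[0.0295,-0.0365,-0.008]], turn=[[0,0,0.0356],[0,0,0.0356],[0,0,0.0356],[0,0,0.0356],[0,0,0.0356],[0,0,0.0356],[0,0,0.0356],[0,0,0.0356]])

```text
clock: 1.15
tool_pos: [0.4012, -0.2989, 0.3029]
eef_rot: [1.0, -0.001, -0.0, -0.0]
contact_force: [1.0, -0.3, -0.2]
opening: 0.999
finger_force: 0.0
```

>>> servo_tool(translation=[[0,-0.0375,0.0025],[0,-0.0375,0.0025],[0,-0.0375,0.0025],[0,-0.0375,0.0025],[0,-0.0375,0.0025],[0,-0.0375,0.0025],[0,-0.0375,0.0025],[0,-0.0375,0.0025]], turn=[[0,0.09,0],[0,0.09,0],[0,0.09,0],[0,0.09,0],[0,0.09,0],[0,0.09,0],[0,0.09,0],[0,0.09,0]])

```text
clock: 2.15
tool_pos: [0.4089, -0.0635, 0.3291]
eef_rot: [0.966, 0.003, 0.259, 0.0]
contact_force: [0.4, 0.6, 0.1]
opening: 0.991
finger_force: 0.0
```

```bash
python3 - <<'E'
from h import *
print(r.get_state()); s=snap("wrist"); np.savez("w1.npz",**s); save("w1.png",s["img"],1.5)
E
```

```text
{'clock': 2.15, 'q': array([ 0.08416308,  0.12548984, -0.01448012,  2.46725192, -0.89975538,
        0.04341776, -0.60510329]), 'qd': array([-1.83024886e+00, -3.43011481e-01,  1.46423342e+00,  8.73160288e-02,
       -9.93059142e-01, -1.90670684e-04,  5.73788685e-01]), 'joint_torque': array([ 10.87932229, -18.70030403,  -2.02024765, -12.05130637,
         0.69159251,  -1.1328122 ,  -0.2769102 ]), 'tool_pos': array([ 0.40890845, -0.0634714 ,  0.32905166]), 'eef_rot': array([9.66001738e-01, 2.50944183e-03, 2.58523228e-01, 2.92787554e-04]), 'contact_force': array([0.4418399 , 0.64438872, 0.13624513]), 'moment': array([-0.00642745,  0.46243343, -0.00599692]), 'finger_force': 0.0, 'opening': 0.9908383811931598}
```

View pics/w1.png

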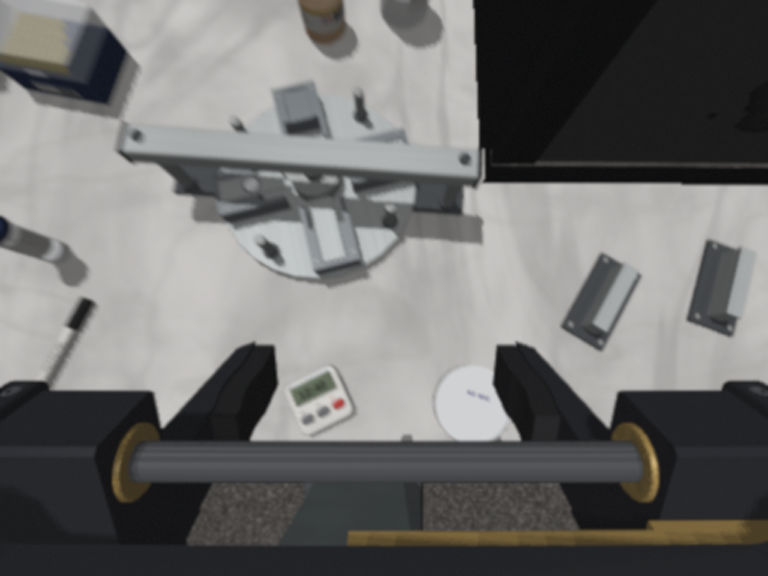

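The wrist view shows the carousel at about (315,185). The left block at (250,190) has a round feature and the right block at (385,180) looks plain. I'll enlarge to check, and measure axis and yaw from this view.

```bash
python3 - <<'E'
from h import *
s=snap("wrist"); np.savez("w2.npz",**s); im=s["img"]
print(r.get_state()["tool_pos"],r.get_state()["q"].round(3))
x0,y0=115,50;k=5
P,_=cloud(s);Z=P[...,2]
save("w2c.png",im[y0:y0+110,x0:x0+155],k)
E
```

```text
[ 0.40932935 -0.05963711  0.32950982] [ 0.074  0.124 -0.014  2.467 -0.895  0.044 -0.609]
```

View pics/w2c.png

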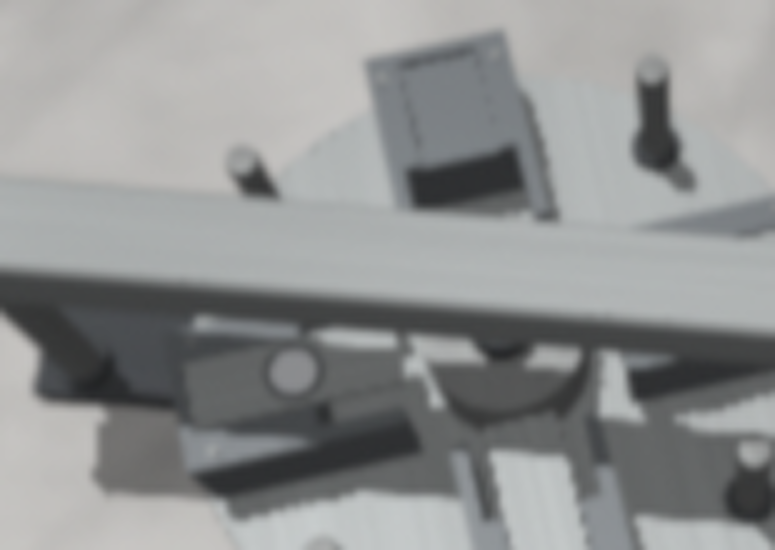

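The window plate is in the left block, with the ring at crop (293,371). It therefore has to go about 72° counter-clockwise from above. I'll refine the axis from the pin tops in this view.

```bash
python3 - <<'E'
from h import *
s=dict(np.load("w2.npz"))
f=lambda c:((c[0]+.5)/5-.5+115,(c[1]+.5)/5-.5+50)
pins=[ray(s,*f(c),.066)[:2] for c in [(243,160),(652,70),(753,453),(322,547)]]
for p in pins: print(p)
A=np.array(pins);print("mids",(A[0]+A[2])/2,(A[1]+A[3])/2,np.hypot(*(A[0]-A[2]))/2,np.hypot(*(A[1]-A[3]))/2)
print("ring",ray(s,*f((293,371)),.047))
# bar front lower edge points, crop
for c in [(100,280),(700,340)]: pass
for c in [(60,272),(740,338)]: print("edge low front approx top-front edge z=.12",ray(s,*f(c),.12))
for c in [(60,290),(740,354)]: print("low edge z=.095",ray(s,*f(c),.095))
for n,(u,v) in {"boltL":(136/1.5,135/1.5),"boltR":(465/1.5,159/1.5)}.items():print(n,ray(s,u,v,.12))
P,_=cloud(s);Z=P[...,2];im=s["img"]
m=(Z>.11)&(Z<.13);m[:, :70]=0;m[:,330:]=0;m[:70]=0;m[130:]=0
q=P[m];print("bar",m.sum(),q.mean(0),cv2.minAreaRect((q[:,:2]*1000).astype(np.float32)))
m=(Z>.029)&(Z<.041)
u=np.zeros_like(m);u[165:235,370:430]=1;q=P[m&u];print("rail",q.mean(0),cv2.minAreaRect((q[:,:2]*1000).astype(np.float32)))
E
```

```text
[0.68394741 0.10899579]
[ 0.72174569 -0.03356702]
[ 0.57823148 -0.07084265]
[0.54310099 0.0711737 ]
mids [0.63108945 0.01907657] [0.63242334 0.01880334] 0.10430451062247346 0.10354292263360099
ring [0.61366137 0.09171877 0.047     ]
edge low front approx top-front edge z=.12 [0.61154843 0.14034392 0.12      ]
edge low front approx top-front edge z=.12 [ 0.59341409 -0.06497967  0.12      ]
low edge z=.095 [0.61860761 0.15272128 0.095     ]
low edge z=.095 [ 0.60007805 -0.06552433  0.095     ]
boltL [0.63395684 0.19787509 0.12      ]
boltR [ 0.61282321 -0.13620396  0.12      ]
bar 5154 [0.61564023 0.01813329 0.1192683 ] ((617.7406616210938, 20.622589111328125), (366.08087158203125, 33.98959732055664), 85.79112243652344)
rail [ 0.48401051 -0.32836687  0.03586708] ((484.6693115234375, -329.9570617675781), (19.175785064697266, 85.04971313476562), 57.79574203491211)
```

```bash
python3 - <<'E'
from h import *
q=plan([.547,.072,.12],Rtool(0,20),8)
plan([.547,.072,.038],Rtool(0,20),2,*q)
E
```

```text
{"translation": [[0.002, -0.0163, 0.0314], [0.0027, -0.0162, 0.0313], [0.0034, -0.0163, 0.0312], [0.004, -0.0163, 0.0312], [0.0046, -0.0164, 0.031], [0.0053, -0.0164, 0.031], [0.0059, -0.0163, 0.0308], [0.0066, -0.0165, 0.0306]] , "turn": [[-0.0005, -0.0218, 0.0018], [-0.0005, -0.0218, 0.0018], [-0.0005, -0.0218, 0.0018], [-0.0005, -0.0218, 0.0018], [-0.0005, -0.0218, 0.0018], [-0.0005, -0.0218, 0.0018], [-0.0005, -0.0218, 0.0018], [-0.0005, -0.0218, 0.0018]] }
{"translation": [[-0.014, 0.0, 0.0385], [-0.014, 0.0, 0.0386]] , "turn": [[-0.0001, -0.0001, 0.0002], [-0.0001, -0.0001, 0.0002]] }
```

>>> servo_tool(translation=[[0.002,-0.0163,0.0314],[0.0027,-0.0162,0.0313],[0.0034,-0.0163,0.0312],[0.004,-0.0163,0.0312],[0.0046,-0.0164,0.031],[0.0053,-0.0164,0.031],[0.006,-0.0163,0.0308],[0.0066,-0.0165,0.0306]], turn=[[-0.0005,-0.022,0.0018],[-0.0005,-0.022,0.0018],[-0.0005,-0.022,0.0018],[-0.0005,-0.022,0.0018],[-0.0005,-0.022,0.0018],[-0.0005,-0.022,0.0018],[-0.0005,-0.022,0.0018],[-0.0005,-0.022,0.0018]], grip=0.4)

```text
clock: 3.25
tool_pos: [0.5529, 0.0647, 0.1496]
eef_rot: [0.989, -0.005, 0.147, -0.0]
contact_force: [0.1, 0.1, 0.2]
opening: 0.396
finger_force: 0.0
```

```bash
python3 - <<'E'
from h import *
print(pose()[1].as_quat(),r.get_state()["q"].round(2))
q=plan([.547,.072,.038],Rtool(0,20),5)
E
```

```text
[ 9.89084231e-01 -5.39849581e-03  1.47251695e-01 -4.23229168e-04] [-0.35  0.68  0.17  2.15 -1.    0.05 -0.82]
{"translation": [[-0.0077, -0.0014, 0.021], [-0.0078, -0.0014, 0.0209], [-0.0081, -0.0014, 0.0209], [-0.0083, -0.0015, 0.0207], [-0.0086, -0.0014, 0.0207]] , "turn": [[0.0002, 0.0107, -0.0022], [0.0002, 0.0107, -0.0022], [0.0002, 0.0107, -0.0022], [0.0002, 0.0107, -0.0022], [0.0002, 0.0107, -0.0022]] }
```

```bash
cat > fk.py <<'E'
import numpy as np, itertools
from scipy.optimize import least_squares
from scipy.spatial.transform import Rotation as Ro
D=[([1.31977125,0.68990655,-0.19453167,1.56619447,0.1573093,0.90251311,-0.2151168],[.17542621,-.59930263,.23799866],[.989871263,.141965558,-.000173808,-.00079577]),
([0.08416308,0.12548984,-0.01448012,2.46725192,-0.89975538,0.04341776,-0.60510329],[.40890845,-.0634714,.32905166],[.966001738,.00250944,.258523228,.00029279])]
def chain(q,s,c):
    Rs=[Ro.from_euler('z',s[0]*q[0])]
    for i,a in enumerate(['y','z','y','z','y','z']):
        Rs.append(Rs[-1]*Ro.from_euler(a,s[i+1]*q[i+1]))
    Rs.append(Rs[-1]*Ro.from_euler('z',c)); return Rs
def feats(q,s):
    R=chain(q,s,0)
    # base z, upper arm x,z ; forearm x,z ; wrist x,z
    return np.c_[[0,0,1],R[2].apply([0,0,1]),R[2].apply([1,0,0]),R[4].apply([0,0,1]),R[4].apply([1,0,0]),R[6].apply([0,0,1]),R[6].apply([1,0,0])]
def fit(D):
    best=[]
    for s in itertools.product([1,-1],repeat=7):
        for c in np.arange(4)*np.pi/2:
            e=sum((chain(q,s,c)[-1].inv()*Ro.from_quat(o)).magnitude()**2 for q,p,o in D)
            best.append((e,s,c))
    best.sort(key=lambda b:b[0]); return best
E
python3 - <<'E'
from fk import *; from h import r
st=r.get_state();D.append((st["q"].tolist(),st["tool_pos"].tolist(),st["eef_rot"].tolist()))
b=fit(D)
for x in b[:4]: print(x)
s=b[0][1]
A=np.vstack([feats(q,s) for q,p,o in D]);y=np.hstack([p for q,p,o in D])
for cols in [[0,1,3,5],[0,1,2,3,4,5]]:
    x,res,_,_=np.linalg.lstsq(A[:,cols],y,rcond=None);print(cols,x.round(4),np.abs(A[:,cols]@x-y).max())
print(D[2])
E
```

```text
(1.5955809752119693e-17, (-1, 1, -1, 1, -1, 1, -1), np.float64(1.5707963267948966))
(0.24505350569169576, (1, 1, -1, 1, 1, 1, 1), np.float64(4.71238898038469))
(0.2737799660784457, (-1, 1, 1, 1, -1, 1, -1), np.float64(1.5707963267948966))
(0.3252390361421696, (1, 1, 1, 1, 1, 1, 1), np.float64(4.71238898038469))
[0, 1, 3, 5] [0.3474 0.5666 0.338  0.3355] 0.045978582195576975
[0, 1, 2, 3, 4, 5] [ 0.2516  0.5894 -0.0139  0.2776 -0.058   0.3408] 0.03399358613805473
([-0.3487396061784243, 0.6816759564353075, 0.17433515666980176, 2.150864316047966, -0.9955262910182084, 0.050869843837324936, -0.8217188703850234], [0.5529160682189062, 0.06466934960414576, 0.14963308547576207], [0.9890842306889572, -0.005398495812547523, 0.14725169514293274, -0.00042322916759076506])
```

```bash
cat >> fk.py <<'E'
S=(-1,1,-1,1,-1,1,-1);C0=np.pi/2
D.append(([-0.3487396061784243, 0.6816759564353075, 0.17433515666980176, 2.150864316047966, -0.9955262910182084, 0.050869843837324936, -0.8217188703850234], [0.5529160682189062, 0.06466934960414576, 0.14963308547576207], [0.9890842306889572, -0.005398495812547523, 0.14725169514293274, -0.00042322916759076506]))
def F(q):
    R=chain(q,S,0); c=[np.array([0,0,1.])]; n=["d1"]
    for i in range(7):
        for k,a in enumerate("xyz"):
            c.append(R[i].apply(np.eye(3)[k])); n.append(f"R{i}{a}")
    return np.array(c).T,n
E
python3 - <<'E'
from fk import *
A=np.vstack([F(q)[0] for q,p,o in D]);n=F(D[0][0])[1];y=np.hstack([p for q,p,o in D])
base=[n.index(k) for k in ["d1","R2z","R4z","R6z"]]
oth=[i for i in range(len(n)) if i not in base]
L=[]
for m in (1,2):
  for ex in itertools.combinations(oth,m):
    B=A[:,base+list(ex)];x=np.linalg.lstsq(B,y,rcond=None)[0];L.append((np.abs(B@x-y).max(),[n[i] for i in ex],x.round(4)))
L.sort(key=lambda t:t[0])
for l in L[:14]:print(l)
E
```

```text
(np.float64(0.00010784410600300776), ['R0y', 'R3y'], array([ 0.3465,  0.5632,  0.345 ,  0.3254, -0.0188, -0.0272]))
(np.float64(0.00010784410600303551), ['R1y', 'R3y'], array([ 0.3465,  0.5632,  0.345 ,  0.3254, -0.0188, -0.0272]))
(np.float64(0.00010784410600320204), ['R0y', 'R2y'], array([ 0.3465,  0.5632,  0.345 ,  0.3254, -0.0188, -0.0272]))
(np.float64(0.00010784410600325756), ['R1y', 'R2y'], array([ 0.3465,  0.5632,  0.345 ,  0.3254, -0.0188, -0.0272]))
(np.float64(0.0013892386267246315), ['R2y', 'R3x'], array([ 0.3323,  0.5586,  0.3376,  0.318 , -0.0458, -0.0099]))
(np.float64(0.0013892386267246315), ['R3x', 'R3y'], array([ 0.3323,  0.5586,  0.3376,  0.318 , -0.0099, -0.0458]))
(np.float64(0.0019803936730974914), ['R0y', 'R3x'], array([ 0.3669,  0.5699,  0.3556,  0.3361, -0.046 ,  0.0142]))
(np.float64(0.001980393673097519), ['R1y', 'R3x'], array([ 0.3669,  0.5699,  0.3556,  0.3361, -0.046 ,  0.0142]))
(np.float64(0.002150606282117523), ['R3y', 'R6x'], array([ 0.3481,  0.5628,  0.3471,  0.3249, -0.0479,  0.003 ]))
(np.float64(0.0021506062821176897), ['R2y', 'R6x'], array([ 0.3481,  0.5628,  0.3471,  0.3249, -0.0479,  0.003 ]))
(np.float64(0.0023619378752532116), ['R2y', 'R4x'], array([ 0.3405,  0.5651,  0.3382,  0.3281, -0.0439, -0.0036]))
(np.float64(0.002361937875253295), ['R3y', 'R4x'], array([ 0.3405,  0.5651,  0.3382,  0.3281, -0.0439, -0.0036]))
(np.float64(0.0023890291418278697), ['R3y', 'R5x'], array([ 0.3488,  0.5645,  0.3445,  0.3289, -0.0467,  0.0019]))
(np.float64(0.0023890291418278975), ['R2y', 'R5x'], array([ 0.3488,  0.5645,  0.3445,  0.3289, -0.0467,  0.0019]))
```

```bash
cat >> fk.py <<'E'
LO=np.array([-3.01,-.46,-1.47,.13,-1,.04,-2.66]);HI=np.array([3.01,2.08,1.51,2.56,4.14,2.09,2.66])
def fk(q):
    R=chain(q,S,C0)
    p=np.array([0,0,.3465])-.0188*R[1].apply([0,1,0])+.5632*R[2].apply([0,0,1])-.0272*R[3].apply([0,1,0])+.345*R[4].apply([0,0,1])+.3254*R[6].apply([0,0,1])
    return p,R[-1]
def ik(p,R,q0,w=1e-3):
    def f(q):
        a,B=fk(q); return np.r_[(a-p)*10,(R.inv()*B).as_rotvec()*2,w*(q-q0)]
    s=least_squares(f,np.clip(q0,LO+.01,HI-.01),bounds=(LO+.01,HI-.01)); e=f(s.x)
    return s.x,np.linalg.norm(e[:3])/10,np.linalg.norm(e[3:6])/2
E
cat > t.py <<'E'
from fk import *; from h import Rtool
rng=np.random.default_rng(0)
jobs={"press35":([.5855,.022,.03],0,35),"press30":([.5855,.022,.03],0,30),"pin0":([.541,.072,.038],0,0),"pin10":([.544,.072,.038],0,10),"pinE0":([.552,-.05,.038],0,0),"pinE10":([.555,-.05,.038],0,10),
"grasp0":([.53,.025,.05],-4,0),"grasp-10":([.53,.025,.05],-4,-10),"grasp10":([.53,.025,.05],-4,10),"place35":([.464,-.313,.03],-32,35),"place25":([.464,-.313,.03],-32,25),"place10":([.464,-.313,.03],-32,10)}
for k,(p,y,t) in jobs.items():
    sol=[]
    for dy in (0,180):
      R=Rtool(y,t)*Ro.from_euler('z',dy,degrees=True)
      for i in range(12):
        q0=rng.uniform(LO,HI);q0[0]=-np.arctan2(p[1],p[0])+rng.normal()*.3;q0[2]=rng.normal()*.5
        q,e,a=ik(np.array(p),R,q0)
        if e<1e-3 and a<.01: sol.append((round(abs(q[2]),2),dy,q.round(2).tolist()))
    sol.sort(key=lambda s:s[0]); print(k,len(sol))
    for br in (lambda q:q[4]<1.57,lambda q:q[4]>1.57):
      for s in [s for s in sol if br(s[2])][:2]:print("  ",s)
E
python3 t.py
```

```text
press35 17
   (np.float64(0.05), 0, [-0.2, 1.05, 0.05, 2.36, 3.05, 0.87, 1.46])
   (np.float64(0.06), 180, [-0.21, 1.05, 0.06, 2.36, 3.07, 0.87, -1.7])
press30 15
   (np.float64(0.03), 0, [-0.18, 1.0, 0.03, 2.3, 3.05, 0.67, 1.49])
   (np.float64(0.04), 0, [-0.14, 0.99, -0.04, 2.3, 2.97, 0.67, 1.58])
pin0 17
   (np.float64(0.06), 180, [-0.25, 0.91, 0.06, 1.94, -0.16, 0.29, 1.5])
   (np.float64(0.06), 180, [-0.18, 0.91, -0.06, 1.94, 0.15, 0.3, 1.21])
pin10 10
   (np.float64(0.52), 180, [0.07, 0.94, -0.52, 2.08, 1.56, 0.45, -0.17])
   (np.float64(0.62), 180, [0.13, 0.96, -0.62, 2.08, 1.56, 0.53, -0.15])
   (np.float64(0.01), 0, [-0.24, 0.89, -0.01, 2.1, 1.95, 0.05, 2.53])
   (np.float64(0.01), 0, [-0.24, 0.89, -0.01, 2.1, 1.95, 0.05, 2.53])
pinE0 14
   (np.float64(0.08), 0, [-0.04, 0.92, 0.08, 1.92, -0.21, 0.32, -1.36])
   (np.float64(0.13), 0, [-0.07, 0.92, 0.13, 1.92, -0.33, 0.32, -1.25])
pinE10 14
   (np.float64(0.06), 0, [0.05, 0.89, -0.06, 2.06, 1.1, 0.05, -2.65])
   (np.float64(0.06), 0, [0.05, 0.89, -0.06, 2.06, 1.1, 0.05, -2.65])
   (np.float64(0.05), 0, [-0.03, 0.9, 0.05, 2.09,
[... 447 characters left out ...]
0.01, 2.15, 2.5, 0.05, 1.98])
   (np.float64(0.02), 180, [-0.17, 0.86, 0.02, 2.15, 2.57, 0.05, -1.22])
place35 10
   (np.float64(0.07), 180, [0.53, 1.06, -0.07, 2.44, 3.04, 0.97, -1.53])
   (np.float64(0.22), 0, [0.36, 1.1, 0.22, 2.45, 3.26, 1.0, 1.31])
place25 14
   (np.float64(0.01), 0, [0.5, 0.96, -0.01, 2.3, 3.08, 0.56, 1.56])
   (np.float64(0.29), 180, [0.67, 0.97, -0.29, 2.29, 2.71, 0.59, -1.16])
place10 11
   (np.float64(0.24), 180, [0.65, 0.92, -0.24, 2.06, 1.56, 0.2, -0.01])
   (np.float64(0.3), 180, [0.69, 0.92, -0.3, 2.06, 1.55, 0.24, 0.0])
   (np.float64(0.05), 0, [0.53, 0.91, -0.05, 2.07, 2.02, 0.05, 2.65])
   (np.float64(0.05), 180, [0.54, 0.91, -0.05, 2.07, 1.75, 0.05, -0.23])
```

```bash
cat >> fk.py <<'E'
def rows(poses,p0,R0):
    p=np.array(p0);Rc=R0;T=[];W=[]
    for pn,Rn in poses:
        t=np.round(Rc.inv().apply(pn-p),4);w=np.round((Rc.inv()*Rn).as_rotvec(),3)
        T.append(t.tolist());W.append(w.tolist());p=p+Rc.apply(t);Rc=Rc*Ro.from_rotvec(w)
    for i in range(0,len(T),10): print('T',T[i:i+10],'\nW',W[i:i+10])
    print("max",np.abs(T).max(),np.linalg.norm(W,axis=1).max())
    return p,Rc
def jpath(qa,qb,n,b5=.0,b1=0.,b3=0.):
    out=[]
    for s in np.arange(1,n+1)/n:
        q=qa+(qb-qa)*s; q[5]+=b5*np.sin(np.pi*s); q[1]+=b1*np.sin(np.pi*s);q[3]+=b3*np.sin(np.pi*s); out.append(q)
    return out
def flip(R): return R*Ro.from_euler('z',180,degrees=True)
E
python3 - <<'E'
from fk import *; from h import *
st=r.get_state();qa=st["q"]
qb,e,a=ik(np.array([.549,.072,.12]),flip(Rtool(0,25)),np.array([-.2,.9,.05,2.2,3.,.5,-1.7]));print(qb.round(2),e,a)
J=jpath(qa,qb,22,b5=.3,b1=-.35)
ps=[fk(q) for q in J];print(np.array([p for p,_ in ps]).round(3)[::3].tolist()); print(np.abs(np.diff(J,axis=0)).max(0)*8)
rows(ps,st["tool_pos"],Ro.from_quat(st["eef_rot"]))
E
```

```text
[-0.34  0.76  0.09  2.3   2.96  0.34 -1.68] 9.806106453534715e-09 1.1017541278243445e-07
[[0.54, 0.076, 0.168], [0.489, 0.07, 0.215], [0.458, 0.012, 0.251], [0.473, -0.056, 0.286], [0.526, -0.086, 0.311], [0.582, -0.056, 0.297], [0.599, 0.011, 0.225], [0.549, 0.072, 0.12]]
[0.00390875 0.42537728 0.03126871 0.05559071 1.43968742 0.43997894
 0.31091985]
T [[-0.007, -0.0112, -0.0216], [-0.01, -0.007, -0.0208], [-0.0128, -0.0026, -0.0195], [-0.0155, 0.002, -0.0178], [-0.0176, 0.0063, -0.0158], [-0.0191, 0.0102, -0.0135], [-0.0198, 0.0135, -0.0111], [-0.0196, 0.0163, -0.0084], [-0.0183, 0.0184, -0.0058], [-0.0161, 0.0198, -0.0032]] 
W [[0.041, -0.014, -0.138], [0.025, -0.02, -0.139], [0.009, -0.026, -0.139], [-0.007, -0.032, -0.137], [-0.023, -0.038, -0.134], [-0.035, -0.043, -0.131], [-0.048, -0.047, -0.128], [-0.056, -0.049, -0.125], [-0.062, -0.05, -0.124], [-0.067, -0.048, -0.124]]
T [[-0.0127, 0.0206, -0.0006], [-0.0085, 0.0207, 0.0019], [-0.0034, 0.0205, 0.0043], [0.0024, 0.0198, 0.0067], [0.0086, 0.0187, 0.0088], [0.0149, 0.0175, 0.0109], [0.0211, 0.0162, 0.0128], [0.0269, 0.0149, 0.0144], [0.032, 0.0139, 0.0158], [0.036, 0.013, 0.017]] 
W [[-0.068, -0.043, -0.125], [-0.068, -0.037, -0.128], [-0.067, -0.027, -0.131], [-0.064, -0.015, -0.135], [-0.06, -0.002, -0.14], [-0.056, 0.014, -0.142], [-0.052, 0.029, -0.145], [-0.048, 0.046, -0.146], [-0.045, 0.06, -0.146], [-0.043, 0.073, -0.144]]
T [[0.0389, 0.0126, 0.0178], [0.0405, 0.0125, 0.0183]] 
W [[-0.041, 0.084, -0.143], [-0.042, 0.091, -0.141]]
max 0.0405 0.17299132926248065
```

>>> servo_tool(translation=[[-0.007,-0.0112,-0.0216],[-0.01,-0.007,-0.0208],[-0.0128,-0.0026,-0.0195],[-0.0155,0.002,-0.0178],[-0.0176,0.0063,-0.0158],[-0.0191,0.0102,-0.0135],[-0.0198,0.0135,-0.0111],[-0.0196,0.0163,-0.0084],[-0.0183,0.0184,-0.0058],[-0.0161,0.0198,-0.0032]], turn=[[0.041,-0.014,-0.138],[0.025,-0.02,-0.139],[0.009,-0.026,-0.139],[-0.007,-0.032,-0.137],[-0.023,-0.038,-0.134],[-0.035,-0.043,-0.131],[-0.048,-0.047,-0.128],[-0.056,-0.049,-0.125],[-0.062,-0.05,-0.124],[-0.067,-0.048,-0.124]])

```text
clock: 4.5
tool_pos: [0.4722, -0.0576, 0.2873]
eef_rot: [0.778, 0.589, 0.01, 0.219]
contact_force: [0.0, -0.5, 0.3]
opening: 0.402
finger_force: 0.0
```

```bash
python3 - <<'E'
from fk import *; from h import *
st=r.get_state();qa=st["q"];print(qa.round(2),st["tool_pos"],fk(qa)[0])
qb,e,a=ik(np.array([.549,.072,.15]),flip(Rtool(0,25)),np.array([-.2,.9,.05,2.2,3.,.5,-1.7]));print(qb.round(2),e,a)
J=jpath(qa,qb,12,b5=.1,b1=-.05)
ps=[fk(q) for q in J];print(np.array([p for p,_ in ps]).round(3)[::2].tolist())
rows(ps,st["tool_pos"],Ro.from_quat(st["eef_rot"]))
E
```

```text
[-0.79  0.48  0.82  2.24  0.04  0.29 -0.38] [ 0.47218022 -0.05760137  0.28732183] [ 0.4720265  -0.0574609   0.28715415]
[-0.36  0.69  0.12  2.29  2.97  0.25 -1.67] 1.4816067093221473e-08 1.6408452541705684e-07
[[0.466, -0.073, 0.284], [0.474, -0.101, 0.285], [0.51, -0.109, 0.285], [0.554, -0.082, 0.269], [0.579, -0.025, 0.231], [0.568, 0.042, 0.177]]
T [[-0.0152, -0.0041, 0.0067], [-0.014, 0.0017, 0.0064], [-0.0117, 0.0077, 0.0063], [-0.008, 0.0135, 0.0066], [-0.0031, 0.0191, 0.0068], [0.0028, 0.0236, 0.0074], [0.0095, 0.0272, 0.0081], [0.0165, 0.0293, 0.0089], [0.0228, 0.0302, 0.0098], [0.0281, 0.03, 0.0107]] 
W [[0.013, -0.059, -0.144], [-0.002, -0.058, -0.143], [-0.019, -0.053, -0.143], [-0.036, -0.046, -0.142], [-0.051, -0.035, -0.142], [-0.065, -0.018, -0.142], [-0.075, -0.001, -0.14], [-0.082, 0.02, -0.139], [-0.086, 0.04, -0.137], [-0.088, 0.057, -0.134]]
T [[0.0318, 0.0288, 0.0113], [0.0335, 0.0273, 0.0116]] 
W [[-0.086, 0.071, -0.131], [-0.084, 0.079, -0.128]]
max 0.0335 0.17228174598604462
```

>>> servo_tool(translation=[[-0.0152,-0.0041,0.0067],[-0.014,0.0017,0.0064],[-0.0117,0.0077,0.0063],[-0.008,0.0135,0.0066],[-0.0031,0.0191,0.0068],[0.0028,0.0236,0.0074],[0.0095,0.0272,0.0081]], turn=[[0.013,-0.059,-0.144],[-0.002,-0.058,-0.143],[-0.019,-0.053,-0.143],[-0.036,-0.046,-0.142],[-0.051,-0.035,-0.142],[-0.065,-0.018,-0.142],[-0.075,-0.001,-0.14]])

```text
clock: 5.38
tool_pos: [0.5236, -0.1022, 0.2794]
eef_rot: [0.459, 0.823, -0.136, 0.307]
contact_force: [0.3, 0.5, -0.0]
opening: 0.399
finger_force: 0.0
```

```bash
python3 - <<'E'
from fk import *; from h import *
st=r.get_state();qa=st["q"];print(qa.round(2),st["tool_pos"],st["eef_rot"].round(3))
qb,e,a=ik(np.array([.549,.072,.15]),flip(Rtool(0,25)),np.array([-.2,.9,.05,2.2,3.,.5,-1.7]));print(qb.round(2),e,a)
J=jpath(qa,qb,8)
ps=[fk(q) for q in J];print(np.array([p for p,_ in ps]).round(3)[::2].tolist())
rows(ps,st["tool_pos"],Ro.from_quat(st["eef_rot"]))
E
```

```text
[-0.8   0.65  0.9   2.26  1.01  0.1  -0.55] [ 0.52358284 -0.10221216  0.27939223] [ 0.459  0.823 -0.136  0.307]
[-0.36  0.69  0.12  2.29  2.97  0.25 -1.67] 1.4816067093221473e-08 1.6408452541705684e-07
[[0.523, -0.096, 0.259], [0.532, -0.074, 0.222], [0.545, -0.033, 0.188], [0.552, 0.032, 0.16]]
T [[0.0172, 0.002, 0.0127], [0.0155, 0.0084, 0.0117], [0.0142, 0.0144, 0.0106], [0.0133, 0.0202, 0.0093], [0.0123, 0.0258, 0.0077], [0.0116, 0.031, 0.0062], [0.011, 0.0356, 0.0044], [0.0104, 0.0396, 0.0028]] 
W [[0.001, 0.028, -0.128], [-0.017, 0.025, -0.125], [-0.034, 0.022, -0.121], [-0.053, 0.019, -0.117], [-0.071, 0.018, -0.111], [-0.088, 0.017, -0.105], [-0.103, 0.015, -0.099], [-0.116, 0.016, -0.094]]
max 0.0396 0.1501599147575677
```

>>> servo_tool(translation=[[0.0172,0.002,0.0127],[0.0155,0.0084,0.0117],[0.0142,0.0144,0.0106],[0.0133,0.0202,0.0093],[0.0123,0.0258,0.0077],[0.0116,0.031,0.0062],[0.011,0.0356,0.0044],[0.0104,0.0396,0.0028]], turn=[[0.001,0.028,-0.128],[-0.017,0.025,-0.125],[-0.034,0.022,-0.121],[-0.053,0.019,-0.117],[-0.071,0.018,-0.111],[-0.088,0.017,-0.105],[-0.103,0.015,-0.099],[-0.116,0.016,-0.094]])

```text
clock: 6.38
tool_pos: [0.5545, 0.067, 0.1584]
eef_rot: [0.023, 0.974, -0.002, 0.224]
contact_force: [-1.1, 0.3, -1.4]
opening: 0.401
finger_force: 0.0
```

```bash
cat > go.py <<'E'
# straight tool-space move in the given base orientation
from fk import *; from h import *
def line(p1,R1,n,start=None):
    p0,R0=start if start else pose()
    dv=(R0.inv()*R1).as_rotvec()
    return rows([(p0+(np.array(p1)-p0)*s,R0*Ro.from_rotvec(dv*s)) for s in np.arange(1,n+1)/n],p0,R0)
E
python3 - <<'E'
from go import *
st=r.get_state();print(st["q"].round(2),st["tool_pos"],st["eef_rot"].round(3))
line([.549,.072,.11],flip(Rtool(0,25)),4)
E
```

```text
[-0.2   0.66 -0.12  2.27  2.38  0.31 -1.12] [0.55448368 0.06698582 0.15840518] [ 0.023  0.974 -0.002  0.224]
T [[0.0066, 0.0011, 0.0103], [0.0065, 0.0011, 0.0103], [0.0064, 0.0012, 0.0103], [0.0064, 0.0012, 0.0104]] 
W [[-0.003, 0.004, -0.011], [-0.004, 0.003, -0.011], [-0.003, 0.004, -0.011], [-0.003, 0.004, -0.011]]
max 0.0104 0.01208304597359457
```

>>> servo_tool(translation=[[0.0066,0.0011,0.0103],[0.0065,0.0011,0.0103],[0.0064,0.0012,0.0103],[0.0064,0.0012,0.0104],[0.0074,0,0.0159],[0.0074,0,0.0159],[0.0074,0,0.0159],[0.0074,0,0.0159],[0,0,0]], turn=[[-0.003,0.004,-0.011],[-0.004,0.003,-0.011],[-0.003,0.004,-0.011],[-0.003,0.004,-0.011],[0,0,0],[0,0,0],[0,0,0],[0,0,0],[0,0,0]])

```text
clock: 7.5
tool_pos: [0.5483, 0.0718, 0.0391]
eef_rot: [0.0, 0.976, -0.003, 0.216]
contact_force: [0.6, -0.2, 1.1]
opening: 0.399
finger_force: 0.0
```

```bash
python3 - <<'E'
from go import *
st=r.get_state();print(st["q"].round(2),st["tool_pos"],st["eef_rot"].round(3),st["contact_force"])
s=snap("wrist");save("w3.png",s["img"],1)
C=np.array([.631,.0188]);Rt=flip(Rtool(0,25))
ps=[]
for a in np.radians(np.linspace(149.6,221.0,25)[1:]):
    ps.append((np.r_[C+.105*np.array([np.cos(a),np.sin(a)])+[.008,0],.040],Rt))
p0,R0=pose()
rows(ps,np.array([.5484,.0719,.04]),Rt)
E
```

```text
[-0.11  0.95 -0.29  2.31  2.54  0.62 -1.22] [0.5482547  0.07178335 0.03914861] [ 0.     0.976 -0.003  0.216] [ 0.55659138 -0.24662974  1.0684359 ]
T [[0.0024, -0.0047, -0.0011], [0.0021, -0.0049, -0.001], [0.0019, -0.0051, -0.0009], [0.0017, -0.0051, -0.0008], [0.0015, -0.0052, -0.0007], [0.0012, -0.0053, -0.0005], [0.0009, -0.0053, -0.0005], [0.0007, -0.0054, -0.0003], [0.0005, -0.0055, -0.0002], [0.0001, -0.0054, -0.0001]] 
W [[0.0, 0.0, 0.0], [0.0, 0.0, 0.0], [0.0, 0.0, 0.0], [0.0, 0.0, 0.0], [0.0, 0.0, 0.0], [0.0, 0.0, 0.0], [0.0, 0.0, 0.0], [0.0, 0.0, 0.0], [0.0, 0.0, 0.0], [0.0, 0.0, 0.0]]
T [[-0.0, -0.0055, 0.0001], [-0.0004, -0.0054, 0.0001], [-0.0005, -0.0054, 0.0003], [-0.0009, -0.0054, 0.0004], [-0.0011, -0.0053, 0.0005], [-0.0013, -0.0052, 0.0006], [-0.0016, -0.0052, 0.0007], [-0.0018, -0.0051, 0.0009], [-0.0021, -0.0049, 0.0009], [-0.0023, -0.0049, 0.0011]] 
W [[0.0, 0.0, 0.0], [0.0, 0.0, 0.0], [0.0, 0.0, 0.0], [0.0, 0.0, 0.0], [0.0, 0.0, 0.0], [0.0, 0.0, 0.0], [0.0, 0.0, 0.0], [0.0, 0.0, 0.0], [0.0, 0.0, 0.0], [0.0, 0.0, 0.0]]
T [[-0.0025, -0.0047, 0.0012], [-0.0027, -0.0045, 0.0013], [-0.0029, -0.0044, 0.0013], [-0.0032, -0.0042, 0.0015]] 
W [[0.0, 0.0, 0.0], [0.0, 0.0, 0.0], [0.0, 0.0, 0.0], [0.0, 0.0, 0.0]]
max 0.0055 0.0
```

View pics/w3.png

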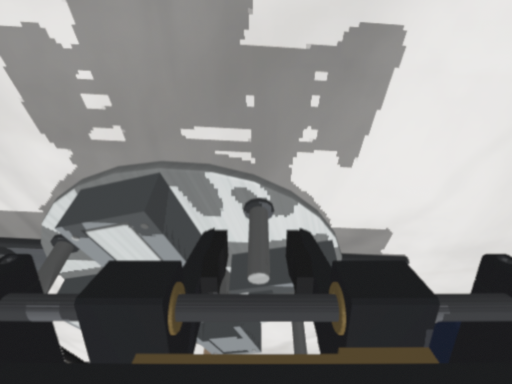

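The picture shows the pin, its top at (259,278), centred between the fingertips at about (215,260) and (300,260). I close lightly on it and turn the carousel.

>>> servo_tool(translation=[[0,0,0],[0,0,0],[0,0,0],[0,0,0]], turn=[[0,0,0],[0,0,0],[0,0,0],[0,0,0]], grip=0.05, grip_force=5)

```text
clock: 8.05
tool_pos: [0.5492, 0.0721, 0.0413]
eef_rot: [0.0, 0.976, -0.002, 0.217]
contact_force: [-0.4, 0.5, 4.2]
opening: 0.138
finger_force: 5.0
```

>>> servo_tool(translation=[[0.0024,-0.0047,-0.0011],[0.0021,-0.0049,-0.001],[0.0019,-0.0051,-0.0009],[0.0017,-0.0051,-0.0008],[0.0015,-0.0052,-0.0007],[0.0012,-0.0053,-0.0005],[0.0009,-0.0053,-0.0005],[0.0007,-0.0054,-0.0003],[0.0005,-0.0055,-0.0002],[0.0001,-0.0054,-0.0001]], turn=[[0,0,0],[0,0,0],[0,0,0],[0,0,0],[0,0,0],[0,0,0],[0,0,0],[0,0,0],[0,0,0],[0,0,0]])

```text
clock: 9.3
tool_pos: [0.5342, 0.0194, 0.0408]
eef_rot: [0.0, 0.976, -0.002, 0.217]
contact_force: [-0.8, 1.8, -1.2]
opening: 0.133
finger_force: 5.0
```

>>> servo_tool(translation=[[0,-0.0055,0],[-0.0004,-0.0054,0.0001],[-0.0005,-0.0054,0.0003],[-0.0009,-0.0054,0.0004],[-0.0011,-0.0053,0.0005],[-0.0013,-0.0052,0.0006],[-0.0016,-0.0052,0.0007],[-0.0018,-0.0051,0.0009],[-0.0021,-0.0049,0.0009],[-0.0023,-0.0049,0.0011]], turn=[[0,0,0],[0,0,0],[0,0,0],[0,0,0],[0,0,0],[0,0,0],[0,0,0],[0,0,0],[0,0,0],[0,0,0]])

```text
clock: 10.55
tool_pos: [0.5478, -0.0327, 0.0414]
eef_rot: [0.0, 0.976, -0.002, 0.217]
contact_force: [-0.3, 1.9, 0.6]
opening: 0.133
finger_force: 5.0
```

>>> servo_tool(translation=[[-0.0025,-0.0047,0.0012],[-0.0027,-0.0045,0.0013],[-0.0029,-0.0044,0.0013],[-0.0032,-0.0042,0.0015],[0,0,0]], turn=[[0,0,0],[0,0,0],[0,0,0],[0,0,0],[0,0,0]])

```text
clock: 11.18
tool_pos: [0.5609, -0.0513, 0.0415]
eef_rot: [0.001, 0.976, -0.003, 0.218]
contact_force: [2.0, -0.9, -2.2]
opening: 0.132
finger_force: 5.0
```

```bash
python3 - <<'E'
from go import *
st=r.get_state();print(st["q"].round(2),st["tool_pos"],st["eef_rot"].round(3),st["contact_force"],st["moment"])
s=snap("top");np.savez("top1.npz",**s)
E
```

```text
[ 0.17  0.94 -0.27  2.29  2.76  0.55 -1.14] [ 0.56093729 -0.05130365  0.04145057] [ 0.001  0.976 -0.003  0.218] [ 2.01686479 -0.89636805 -2.24489429] [ 0.04021854  0.20323454 -0.01544499]
```

>>> servo_tool(translation=[[0,0,0],[0,0,0],[-0.0085,0,-0.018],[-0.0085,0,-0.018],[-0.0085,0.005,-0.018],[-0.0085,0.02,-0.018],[0,0.03,-0.018],[0,0.018,-0.01],[0,0,0]], turn=[[0,0,0],[0,0,0],[0,0,0],[0,0,0],[0,0,0],[0,0,0],[0,0,0],[0,0,0],[0,0,0]], grip=0.4)

```text
clock: 12.35
tool_pos: [0.5486, 0.0251, 0.1467]
eef_rot: [-0.001, 0.976, -0.002, 0.217]
contact_force: [-0.2, -0.1, -0.2]
opening: 0.402
finger_force: 0.0
```

```bash
python3 - <<'E'
from go import *
st=r.get_state();print(st["q"].round(2),st["tool_pos"],st["eef_rot"].round(3),st["contact_force"])
s=snap("wrist");np.savez("w4.npz",**s);save("w4.png",s["img"],1.5)
E
```

```text
[-0.07  0.69 -0.16  2.3   2.56  0.32 -1.14] [0.54862086 0.02507799 0.14670994] [-0.001  0.976 -0.002  0.217] [-0.16451399 -0.14715872 -0.21949514]
```

View pics/w4.png

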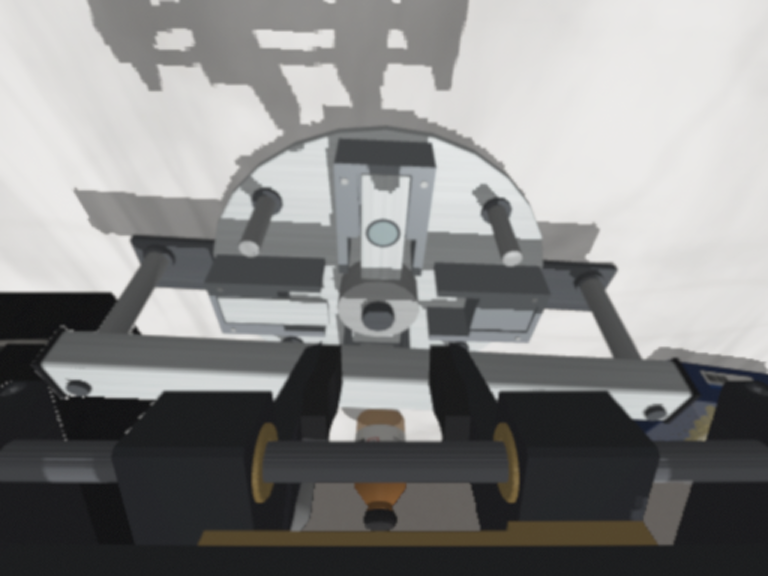

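The wrist view is upside down, with the robot side at the top. The window plate now faces front: ring at (383,233), hub knob at (378,316), front pins at (250,249) and (513,258). I'll measure how squarely it sits.

```bash
python3 - <<'E'
from go import *
s=dict(np.load("w4.npz"));f=lambda u,v:((u+.5)/1.5-.5,(v+.5)/1.5-.5)
C=np.array([.631,.0188])
ring=ray(s,*f(383,233),.047)[:2];kn=ray(s,*f(378,316),.052)[:2]
a=ray(s,*f(250,248),.066)[:2];b=ray(s,*f(513,257),.066)[:2]
print("ring",ring,"knob",kn,"pins",a,b)
d=ring-C;print("ring az",np.degrees(np.arctan2(d[1],d[0]))%360,np.hypot(*d))
d=ring-kn;print("ring az from knob",np.degrees(np.arctan2(d[1],d[0]))%360,np.hypot(*d))
d=(a+b)/2-C;print("pins mid az",np.degrees(np.arctan2(d[1],d[0]))%360, "pin line az",np.degrees(np.arctan2(*(a-b)[::-1]))-90)
for n,(u,v) in {"L":(78,387),"R":(655,412)}.items(): print("bolt",n,ray(s,*f(u,v),.12))
# plate edges at several rows
g=cv2.cvtColor(s["img"],cv2.COLOR_RGB2GRAY)
for v in (122,128,134,140,176): print(v,g[v,225:290].tolist()) if v in(134,) else None
E
```

```text
ring [0.55762432 0.02313816] knob [0.62640648 0.0194727 ] pins [ 0.55399845 -0.05065627] [0.55973954 0.09671623]
ring az 176.6164618826637 0.07350380684388029
ring az from knob 176.94954194135605 0.06887975981778319
pins mid az 176.73419481897477 pin line az -182.23090272084988
bolt L [ 0.6105807  -0.14735199  0.12      ]
bolt R [0.6348059  0.18643908 0.12      ]
134 [152, 153, 153, 154, 153, 154, 154, 154, 154, 154, 155, 155, 153, 147, 147, 160, 191, 211, 216, 218, 217, 216, 216, 218, 221, 222, 222, 222, 222, 221, 219, 219, 220, 222, 222, 222, 221, 219, 219, 220, 221, 221, 221, 222, 223, 219, 198, 153, 145, 157, 161, 161, 162, 162, 162, 162, 162, 163, 162, 163, 163, 168, 186, 213, 222]
```

Plate azimuth is about 177° against a front of 175.8°, so it is square, with the ring 73.5 mm from the axis. Next is the tilted press with closed fingers.

```bash
python3 - <<'E'
from go import *
R=flip(Rtool(-3.3,33))
s=line([.554,.0233,.112],R,4); s=line([.5866,.0214,.061],R,4,s)
print("down .022"); line([.5866,.0214,.041],R,8,s)
q,e,a=ik(np.array([.5866,.0214,.035]),R,r.get_state()["q"]);print(q.round(2),e,a)
E
```

```text
T [[0.0024, -0.0, 0.0083], [0.0028, -0.0, 0.0082], [0.003, 0.0, 0.0082], [0.0032, 0.0, 0.008]] 
W [[0.006, -0.034, 0.013], [0.006, -0.035, 0.013], [0.006, -0.034, 0.013], [0.005, -0.035, 0.013]]
max 0.0083 0.03781534080237808
T [[0.0001, -0.0, 0.0151], [0.0001, -0.0, 0.0152], [0.0001, -0.0, 0.0151], [0.0001, -0.0, 0.0151]] 
W [[0.0, 0.0, 0.0], [0.0, 0.0, 0.0], [0.0, 0.0, 0.0], [0.0, 0.0, 0.0]]
max 0.0152 0.0
down .022
T [[0.0014, -0.0, 0.0021], [0.0013, -0.0, 0.0021], [0.0014, -0.0, 0.0021], [0.0014, -0.0, 0.0021], [0.0013, -0.0, 0.0021], [0.0014, -0.0, 0.0021], [0.0014, -0.0, 0.0021], [0.0013, -0.0, 0.0021]] 
W [[0.0, 0.0, 0.0], [0.0, 0.0, 0.0], [0.0, 0.0, 0.0], [0.0, 0.0, 0.0], [0.0, 0.0, 0.0], [0.0, 0.0, 0.0], [0.0, 0.0, 0.0], [0.0, 0.0, 0.0]]
max 0.0021 0.0
[-0.02  1.01 -0.28  2.32  2.7   0.82 -1.32] 3.0031321251761657e-08 3.930407448813747e-07
```

>>> servo_tool(translation=[[0.0024,0,0.0083],[0.0028,0,0.0082],[0.003,0,0.0082],[0.0032,0,0.008],[0,0,0.0151],[0,0,0.0151],[0,0,0.0151],[0,0,0.0151],[0,0,0]], turn=[[0.006,-0.034,0.013],[0.006,-0.035,0.013],[0.006,-0.034,0.013],[0.005,-0.035,0.013],[0,0,0],[0,0,0],[0,0,0],[0,0,0],[0,0,0]], grip=0)

```text
clock: 13.52
tool_pos: [0.5874, 0.021, 0.0602]
eef_rot: [0.028, 0.959, -0.008, 0.284]
contact_force: [0.3, 0.3, 0.6]
opening: 0.002
finger_force: 0.0
```

>>> servo_tool(translation=[[0.0014,0,0.0021],[0.0014,0,0.0021],[0.0014,0,0.0021],[0.0014,0,0.0021],[0.0014,0,0.0021],[0.0014,0,0.0021],[0.0014,0,0.0021],[0.0014,0,0.0021],[0,0,0]], turn=[[0,0,0],[0,0,0],[0,0,0],[0,0,0],[0,0,0],[0,0,0],[0,0,0],[0,0,0],[0,0,0]])

```text
clock: 14.65
tool_pos: [0.5872, 0.0211, 0.0411]
eef_rot: [0.028, 0.958, -0.008, 0.284]
contact_force: [0.2, -0.1, 2.7]
opening: 0.007
finger_force: 0.9
```

```bash
python3 - <<'E'
from go import *
st=r.get_state();print(st["tool_pos"],st["contact_force"],st["moment"])
s=snap("wrist");np.savez("w5.npz",**s);save("w5.png",s["img"],1.3)
E
```

```text
[0.58720081 0.0211208  0.04113646] [ 0.24155002 -0.12137746  2.68136686] [ 0.08120875  0.03021464 -0.02056595]
```

View pics/w5.png

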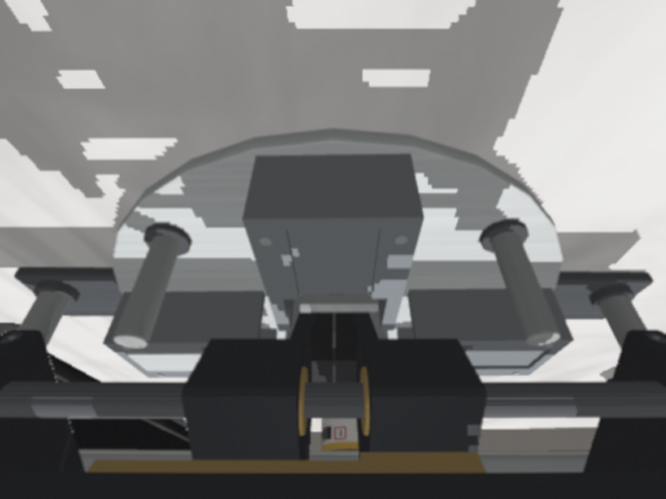

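The outer half of the pocket now looks empty. The plate's bright raised edge is at (338,307), so it has tipped. I check its height from depth, then press slightly further.

>>> servo_tool(translation=[[0.0014,0,0.0021],[0.0014,0,0.0021],[0.0014,0,0.0021],[0,0,0]], turn=[[0,0,0],[0,0,0],[0,0,0],[0,0,0]])

```text
clock: 15.2
tool_pos: [0.5917, 0.0211, 0.0367]
eef_rot: [0.028, 0.957, -0.008, 0.29]
contact_force: [5.4, -0.9, 12.2]
opening: 0.003
finger_force: 6.3
```

```bash
python3 - <<'E'
from go import *
st=r.get_state();print(st["tool_pos"],st["contact_force"])
s=snap("wrist");P,_=cloud(s)
for v in range(222,250,2): print(v,P[v,255].round(4),P[v,262].round(4),s["img"][v,262].mean().round())
E
```

```text
[0.59169436 0.02106359 0.03665885] [ 5.44045522 -0.88047152 12.20634187]
222 [0.5545 0.0225 0.0437] [0.5534 0.0259 0.0445] 88.0
224 [0.5561 0.0224 0.044 ] [0.5564 0.0258 0.0439] 88.0
226 [0.558  0.0222 0.044 ] [0.5584 0.0257 0.0439] 88.0
228 [0.5604 0.0221 0.0438] [0.5599 0.0256 0.0441] 88.0
230 [0.5594 0.0221 0.0454] [0.5588 0.0256 0.0458] 84.0
232 [0.5535 0.0226 0.0497] [0.5537 0.0258 0.0497] 83.0
234 [0.5475 0.023  0.0539] [0.5475 0.026  0.054 ] 83.0
236 [0.544  0.0232 0.0567] [0.5442 0.0262 0.0567] 83.0
238 [0.5397 0.0235 0.0599] [0.5396 0.0263 0.06  ] 90.0
240 [0.539  0.0235 0.0611] [0.5397 0.0263 0.0609] 119.0
242 [0.5396 0.0235 0.0617] [0.5399 0.0263 0.0616] 128.0
244 [0.5401 0.0235 0.0623] [0.5406 0.0263 0.0622] 124.0
246 [0.5732 0.0213 0.0474] [0.5743 0.0249 0.047 ] 74.0
248 [0.5729 0.0213 0.0487] [0.572  0.025  0.0492] 28.0
```

The fingers met the bottom (12 N). The plate slopes about 36° and its raised end is at (0.540, 0.024, 0.061), as expected. I back out along the tool axis and check that it stays up.

>>> servo_tool(translation=[[-0.002,0,-0.003],[0,0,-0.008],[0,0,-0.012],[0,0,-0.02],[0,0,-0.03],[0,0,-0.035],[0,0,-0.035],[0,0,0]], turn=[[0,0,0],[0,0,0],[0,0,0],[0,0,0],[0,0,0],[0,0,0],[0,0,0],[0,0,0]], grip=0.6)

```text
clock: 16.25
tool_pos: [0.5085, 0.0253, 0.1564]
eef_rot: [0.027, 0.958, -0.008, 0.284]
contact_force: [0.4, 0.1, 0.0]
opening: 0.595
finger_force: 0.0
```

```bash
python3 - <<'E'
from go import *
st=r.get_state();qa=st["q"];print(qa.round(2),st["tool_pos"])
s=snap("wrist");np.savez("w6.npz",**s);save("w6.png",s["img"],1.3);P,_=cloud(s)
m=(np.abs(P[...,1]-.0237)<.017)&(P[...,0]>.53)&(P[...,0]<.60)&(P[...,2]>.05)&(P[...,2]<.07)
q=P[m];print(m.sum());
if len(q):
  top=q[q[:,2]>.059];print("end",top.mean(0),np.median(top,0),top[:,1].min(),top[:,1].max(),top[:,0].min())
qb,e,a=ik(np.array([.5425,.0237,.17]),Rtool(-3.3,-6),np.array([-.1,.6,.05,1.7,0.,.4,-1.6]));print(qb.round(2),e,a)
J=jpath(qa,qb,22,b5=.25,b1=-.2)
ps=[fk(q) for q in J];print(np.array([p for p,_ in ps]).round(3)[::3].tolist())
rows(ps,st["tool_pos"],Ro.from_quat(st["eef_rot"]))
E
```

```text
[-0.05  0.72 -0.32  2.53  2.58  0.74 -1.32] [0.50846086 0.0253284  0.15643361]
166
end [0.54011858 0.02282664 0.06166324] [0.53992986 0.02273905 0.06181052] 0.009983998538428275 0.03551461536563519 0.5384146386836142
[-0.14  0.72  0.04  1.79 -0.07  0.74 -1.69] 7.514750353212017e-09 1.2472678982681004e-07
[[0.533, -0.006, 0.179], [0.568, -0.097, 0.251], [0.55, -0.17, 0.303], [0.506, -0.201, 0.316], [0.466, -0.185, 0.294], [0.454, -0.129, 0.252], [0.48, -0.051, 0.207], [0.542, 0.024, 0.17]]
T [[-0.0339, -0.0295, -0.0046], [-0.034, -0.0268, -0.0043], [-0.0327, -0.0247, -0.0041], [-0.0304, -0.0227, -0.0035], [-0.0275, -0.0209, -0.003], [-0.0237, -0.0193, -0.0025], [-0.0195, -0.0179, -0.0022], [-0.0149, -0.0169, -0.0017], [-0.0101, -0.0162, -0.0016], [-0.0051, -0.0157, -0.0015]] 
W [[0.091, -0.074, 0.121], [0.087, -0.072, 0.124], [0.085, -0.068, 0.126], [0.081, -0.061, 0.127], [0.081, -0.053, 0.128], [0.079, -0.044, 0.128], [0.08, -0.035, 0.127], [0.08, -0.025, 0.125], [0.082, -0.015, 0.123], [0.083, -0.007, 0.12]]
T [[-0.0004, -0.0157, -0.0014], [0.0043, -0.016, -0.0013], [0.0086, -0.0164, -0.0012], [0.0126, -0.0172, -0.0011], [0.0161, -0.018, -0.0006], [0.0191, -0.0189, -0.0001], [0.0216, -0.0198, 0.0007], [0.0236, -0.0207, 0.0016], [0.0251, -0.0213, 0.0027], [0.0261, -0.0218, 0.0039]] 
W [[0.084, 0.002, 0.117], [0.087, 0.008, 0.114], [0.087, 0.014, 0.111], [0.089, 0.019, 0.109], [0.089, 0.022, 0.107], [0.089, 0.025, 0.107], [0.088, 0.027, 0.106], [0.087, 0.029, 0.107], [0.085, 0.03, 0.109], [0.082, 0.031, 0.11]]
T [[0.0267, -0.0222, 0.0049], [0.0269, -0.0224, 0.0058]] 
W [[0.079, 0.032, 0.112], [0.076, 0.033, 0.113]]
max 0.034 0.1685170614507623
```

View pics/w6.png

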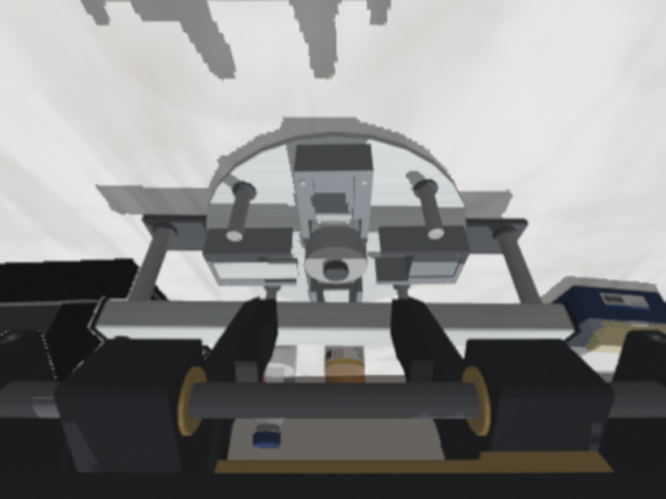

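The plate stays up by itself. The raised edge is near (330,200), measured at z = 0.062 with y from 0.010 to 0.036. I swing the wrist back to the upright branch for the grasp.

>>> servo_tool(translation=[[-0.0339,-0.0295,-0.0046],[-0.034,-0.0268,-0.0043],[-0.0327,-0.0247,-0.0041],[-0.0304,-0.0227,-0.0035],[-0.0275,-0.0209,-0.003],[-0.0237,-0.0193,-0.0025],[-0.0195,-0.0179,-0.0022],[-0.0149,-0.0169,-0.0017],[-0.0101,-0.0162,-0.0016],[-0.0051,-0.0157,-0.0015]], turn=[[0.091,-0.074,0.121],[0.087,-0.072,0.124],[0.085,-0.068,0.126],[0.081,-0.061,0.127],[0.081,-0.053,0.128],[0.079,-0.044,0.128],[0.08,-0.035,0.127],[0.08,-0.025,0.125],[0.082,-0.015,0.123],[0.083,-0.007,0.12]], grip=0.55)

```text
clock: 17.55
tool_pos: [0.5071, -0.2016, 0.3133]
eef_rot: [0.675, 0.6, -0.165, 0.397]
contact_force: [0.2, -0.8, 0.5]
opening: 0.549
finger_force: 0.0
```

```bash
cat > cont.py <<'E'
from go import *
import sys
def cont(p,R,seed,n,**k):
    st=r.get_state();qa=st["q"];print(qa.round(2),st["tool_pos"])
    qb,e,a=ik(np.array(p),R,np.array(seed));print(qb.round(2),e,a)
    ps=[fk(q) for q in jpath(qa,qb,n,**k)];print(np.array([p for p,_ in ps]).round(3)[::3].tolist())
    rows(ps,st["tool_pos"],Ro.from_quat(st["eef_rot"]))
E
python3 -c "
from cont import *
cont([.5425,.0235,.17],Rtool(-3.3,-6),[-.1,.6,.05,1.7,0.,.4,-1.6],12)"
```

```text
[-0.2   0.53  0.01  2.2   1.36  0.9  -1.48] [ 0.50710149 -0.2015772   0.31334226]
[-0.14  0.72  0.04  1.79 -0.07  0.74 -1.69] 7.516999660936196e-09 1.2466827633450515e-07
[[0.496, -0.196, 0.297], [0.475, -0.16, 0.249], [0.477, -0.099, 0.208], [0.507, -0.026, 0.18]]
T [[0.0127, -0.0157, 0.0037], [0.0136, -0.015, 0.0029], [0.0148, -0.0151, 0.0022], [0.016, -0.0155, 0.0016], [0.0171, -0.0159, 0.001], [0.018, -0.0166, 0.0006], [0.0189, -0.0176, 0.0001], [0.0196, -0.0185, -0.0001], [0.0202, -0.0196, -0.0003], [0.0206, -0.0209, -0.0004]] 
W [[0.084, 0.021, 0.11], [0.084, 0.021, 0.111], [0.082, 0.022, 0.112], [0.082, 0.022, 0.112], [0.081, 0.023, 0.113], [0.081, 0.023, 0.113], [0.081, 0.024, 0.113], [0.081, 0.023, 0.112], [0.081, 0.024, 0.113], [0.082, 0.024, 0.112]]
T [[0.0208, -0.0222, -0.0005], [0.0207, -0.0235, -0.0004]] 
W [[0.081, 0.023, 0.112], [0.083, 0.023, 0.112]]
max 0.0235 0.1412869420717994
```

>>> servo_tool(translation=[[0.0127,-0.0157,0.0037],[0.0136,-0.015,0.0029],[0.0148,-0.0151,0.0022],[0.016,-0.0155,0.0016],[0.0171,-0.0159,0.001],[0.018,-0.0166,0.0006],[0.0189,-0.0176,0.0001],[0.0196,-0.0185,-0.0001],[0.0202,-0.0196,-0.0003],[0.0206,-0.0209,-0.0004]], turn=[[0.084,0.021,0.11],[0.084,0.021,0.111],[0.082,0.022,0.112],[0.082,0.022,0.112],[0.081,0.023,0.113],[0.081,0.023,0.113],[0.081,0.024,0.113],[0.081,0.023,0.112],[0.081,0.024,0.113],[0.082,0.024,0.112]])

```text
clock: 18.8
tool_pos: [0.5068, -0.0252, 0.1789]
eef_rot: [0.99, 0.088, -0.078, 0.073]
contact_force: [-0.7, 0.0, 0.4]
opening: 0.548
finger_force: 0.0
```

>>> servo_tool(translation=[[0.0208,-0.0222,-0.0005],[0.0207,-0.0235,-0.0004],[0,0,0]], turn=[[0.081,0.023,0.112],[0.083,0.023,0.112],[0,0,0]])

```text
clock: 19.18
tool_pos: [0.542, 0.0237, 0.1693]
eef_rot: [0.998, -0.026, -0.053, -0.001]
contact_force: [-0.2, -0.3, -0.1]
opening: 0.552
finger_force: 0.0
```

```bash
python3 - <<'E'
from go import *
st=r.get_state();print(st["q"].round(2),st["tool_pos"],st["eef_rot"].round(3))
s=snap("wrist");P,_=cloud(s)
m=(np.abs(P[...,1]-.0237)<.02)&(P[...,0]>.52)&(P[...,0]<.58)&(P[...,2]>.055)&(P[...,2]<.068)
q=P[m];print(m.sum(),q.mean(0) if len(q) else "", q.min(0),q.max(0))
R=Rtool(-3.3,-6)
s=line([.5425,.0232,.09],R,5);s=line([.5425,.0232,.0495],R,4,s)
E
```

```text
[-0.01  0.72 -0.19  1.78  0.15  0.76 -1.9 ] [0.54204461 0.02369074 0.16930094] [ 0.998 -0.026 -0.053 -0.001]
379 [0.54658378 0.02275082 0.0590265 ] [0.54034842 0.01003979 0.05500909] [0.55425289 0.0357561  0.06394136]
T [[0.002, -0.0, 0.0158], [0.0019, -0.0001, 0.0158], [0.0019, -0.0, 0.0158], [0.002, -0.0, 0.0158], [0.0019, -0.0001, 0.0157]] 
W [[0.0, 0.0, 0.001], [0.001, 0.001, 0.002], [0.0, 0.0, 0.001], [0.001, 0.001, 0.001], [0.0, 0.0, 0.001]]
max 0.0158 0.0024494897427831783
T [[0.0011, 0.0, 0.0101], [0.001, 0.0, 0.0101], [0.0011, 0.0, 0.01], [0.001, 0.0, 0.0101]] 
W [[0.0, 0.0, 0.0], [0.0, 0.0, 0.0], [0.0, 0.0, 0.0], [0.0, 0.0, 0.0]]
max 0.0101 0.0
```

>>> servo_tool(translation=[[0.0022,0,0.0158],[0.0022,0,0.0158],[0.0022,0,0.0158],[0.0022,0,0.0158],[0.0022,0,0.0157],[0.001,0,0.0101],[0.001,0,0.0101],[0.001,0,0.01],[0.001,0,0.0101],[0,0,0]], turn=[[0,0,0.001],[0,0,0.001],[0,0,0.001],[0,0,0.001],[0,0,0.001],[0,0,0],[0,0,0],[0,0,0],[0,0,0],[0,0,0]])

```text
clock: 20.48
tool_pos: [0.544, 0.0238, 0.0498]
eef_rot: [0.998, -0.029, -0.053, -0.001]
contact_force: [0.0, 0.1, -0.2]
opening: 0.555
finger_force: 0.0
```

>>> servo_tool(translation=[[0,0,0],[0,0,0],[0,0,0],[0,0,0]], turn=[[0,0,0],[0,0,0],[0,0,0],[0,0,0]], grip=0.2, grip_force=25)

```text
clock: 20.98
tool_pos: [0.5447, 0.0239, 0.0508]
eef_rot: [0.998, -0.029, -0.052, -0.001]
contact_force: [-0.5, 0.4, 1.6]
opening: 0.28
finger_force: 25.0
```

```bash
python3 - <<'E'
from go import *
st=r.get_state();print(st["tool_pos"],st["eef_rot"].round(3),st["contact_force"],st["opening"])
p,R=pose()
d=np.array([-.80,.045,.62]);s=line(p+.055*d,R,8);
E
```

```text
[0.5447156  0.02394291 0.05075869] [ 0.998 -0.029 -0.052 -0.001] [-0.48836092  0.36890178  1.55903595] 0.28032518764451303
T [[-0.0059, 0.0, -0.0037], [-0.0059, 0.0, -0.0036], [-0.006, 0.0, -0.0037], [-0.0059, 0.0, -0.0037], [-0.0059, 0.0, -0.0037], [-0.0059, 0.0001, -0.0036], [-0.0059, -0.0, -0.0037], [-0.006, -0.0, -0.0037]] 
W [[0.0, 0.0, 0.0], [0.0, 0.0, 0.0], [0.0, 0.0, 0.0], [0.0, 0.0, 0.0], [0.0, 0.0, 0.0], [0.0, 0.0, 0.0], [0.0, 0.0, 0.0], [0.0, 0.0, 0.0]]
max 0.006 0.0
```

>>> servo_tool(translation=[[-0.006,0,-0.0042],[-0.006,0,-0.0042],[-0.006,0,-0.0042],[-0.006,0,-0.0042],[-0.006,0,-0.0042],[-0.006,0,-0.0055],[-0.006,0,-0.0065],[-0.006,0,-0.01],[0,0,-0.02],[0,0,-0.02]], turn=[[0,0,0],[0,0,0],[0,0,0],[0,0,0],[0,0,0],[0,0,0],[0,0,0],[0,0,0],[0,0,0],[0,0,0]], grip_force=35)

```text
clock: 22.22
tool_pos: [0.5052, 0.0262, 0.1391]
eef_rot: [0.998, -0.029, -0.052, -0.001]
contact_force: [1.2, -0.2, -1.0]
opening: 0.276
finger_force: 35.0
```

>>> servo_tool(translation=[[0,0.005,-0.03],[0,0.015,-0.04],[0,0.02,-0.04],[0,0.02,-0.03],[0,0,0]], turn=[[0,0,0],[0,0,0],[0,0,0],[0,0,0],[0,0,0]])

```text
clock: 22.85
tool_pos: [0.5176, -0.0363, 0.2797]
eef_rot: [0.998, -0.031, -0.049, -0.001]
contact_force: [-0.7, 0.7, -0.9]
opening: 0.279
finger_force: 35.0
```

```bash
python3 - <<'E'
from go import *
st=r.get_state();print(st["q"].round(2),st["tool_pos"],st["contact_force"],st["opening"])
p,R=pose()
s=snap("wrist");np.savez("w7.npz",**s);P,_=cloud(s);Q=R.inv().apply((P-p).reshape(-1,3))
m=(np.abs(Q[:,1])<.012)&(Q[:,0]>-.04)&(Q[:,0]<.1)&(Q[:,2]>-.04)&(Q[:,2]<.08)&(s["z_map"].ravel()>0)
q=Q[m];print(m.sum(),q.min(0),q.max(0))
l=np.polyfit(q[:,0],q[:,2],1);print("slope deg",np.degrees(np.arctan(l[0])),"z at x=0",l[1],"resid",np.std(q[:,2]-np.polyval(l,q[:,0])))
save("w7.png",s["img"],1)
E
```

```text
[ 0.12  0.54 -0.22  1.74  0.12  0.97 -1.78] [ 0.51761155 -0.0363059   0.27966163] [-0.65024993  0.74116156 -0.9317218 ] 0.2787578164232898
4970 [-0.00602619 -0.01199388 -0.0124469 ] [0.06095065 0.01199682 0.02859933]
slope deg 30.217883866413697 z at x=0 -0.008871639881219666 resid 0.0007481753813672475
```

View pics/w7.png

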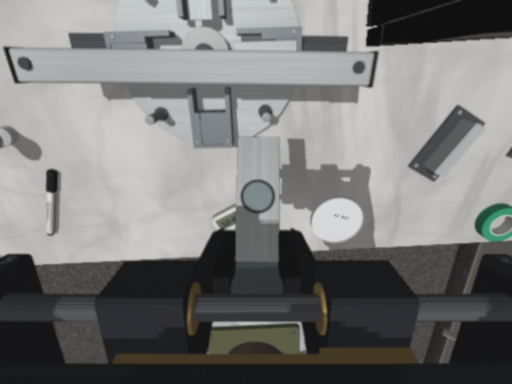

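The plate is held firmly, its ring at (258,196), lying at 30° to the tool. Reader A is at (446,143). To lay it level I need the tool tilted +30° on the other wrist branch. I refine the rail from this view and plan.

```bash
python3 - <<'E'
from cont import *
s=dict(np.load("w7.npz"));P,_=cloud(s);Z=P[...,2]
for nm,zz in (("rail",(.031,.041)),("foot",(.002,.010))):
    m=(Z>zz[0])&(Z<zz[1]);u=np.zeros_like(m);u[95:190,400:490]=1;m&=u
    if nm=="foot": m&=s["img"].max(2)<110
    m=cv2.morphologyEx(m.astype(np.uint8),cv2.MORPH_OPEN,np.ones((3,3)))>0
    q=P[m];print(nm,len(q),q.mean(0),cv2.minAreaRect((q[:,:2]*1000).astype(np.float32)))
R=Rtool(-32.2,30.2)
seed=[.5,1.,0,2.37,3.07,.75,1.5]
qb,e,a=ik(np.array([.460,-.3144,.0313]),R,np.array(seed));print("place",qb.round(2),e,a)
st=r.get_state();qa=st["q"];qm=qa.copy();qm[6]=1.46;qm[0]=.35;qm[4]=.3;qm[2]=0
J=jpath(qa,qm,20);ps=[fk(q) for q in J];print(np.array([p for p,_ in ps]).round(3)[::3].tolist())
rows(ps,st["tool_pos"],Ro.from_quat(st["eef_rot"]))
E
```

```text
rail 842 [ 0.48698246 -0.32881266  0.03581452] ((484.6374206542969, -328.852783203125), (21.170209884643555, 83.37908172607422), 56.46555709838867)
foot 1231 [ 0.49302251 -0.31752388  0.00616169] ((487.0161437988281, -324.3954162597656), (48.17570495605469, 107.3627700805664), 58.12583923339844)
place [0.49 1.01 0.01 2.38 3.1  0.78 1.54] 1.7443205444154681e-09 2.345378333248178e-08
[[0.516, -0.048, 0.278], [0.513, -0.089, 0.277], [0.507, -0.13, 0.278], [0.498, -0.17, 0.279], [0.486, -0.209, 0.28], [0.471, -0.247, 0.282], [0.454, -0.285, 0.285]]
T [[0.0005, 0.0135, 0.0003], [-0.0019, 0.0135, 0.0003], [-0.0041, 0.013, 0.0005], [-0.0063, 0.0121, 0.0005], [-0.0082, 0.0108, 0.0007], [-0.01, 0.0093, 0.0008], [-0.0114, 0.0075, 0.0008], [-0.0125, 0.0055, 0.001], [-0.0132, 0.0032, 0.0011], [-0.0136, 0.001, 0.0012]] 
W [[-0.011, 0.0, -0.146], [-0.01, -0.002, -0.145], [-0.011, -0.003, -0.146], [-0.009, -0.006, -0.146], [-0.008, -0.007, -0.145], [-0.007, -0.008, -0.146], [-0.005, -0.01, -0.146], [-0.003, -0.01, -0.145], [-0.001, -0.011, -0.146], [0.0, -0.011, -0.146]]
T [[-0.0135, -0.0013, 0.0013], [-0.0132, -0.0036, 0.0014], [-0.0123, -0.0058, 0.0015], [-0.0112, -0.0078, 0.0017], [-0.0097, -0.0096, 0.0017], [-0.0079, -0.011, 0.0018], [-0.0059, -0.0123, 0.002], [-0.0038, -0.013, 0.002], [-0.0015, -0.0135, 0.0022], [0.0008, -0.0136, 0.0022]] 
W [[0.003, -0.011, -0.146], [0.005, -0.01, -0.146], [0.006, -0.009, -0.146], [0.008, -0.008, -0.146], [0.01, -0.006, -0.146], [0.01, -0.005, -0.146], [0.011, -0.002, -0.146], [0.011, -0.001, -0.146], [0.012, 0.002, -0.146], [0.011, 0.003, -0.147]]
max 0.0136 0.14744151382836518
```

>>> servo_tool(translation=[[0.0005,0.0135,0.0003],[-0.0019,0.0135,0.0003],[-0.0041,0.013,0.0005],[-0.0063,0.0121,0.0005],[-0.0082,0.0108,0.0007],[-0.01,0.0093,0.0008],[-0.0114,0.0075,0.0008],[-0.0125,0.0055,0.001],[-0.0132,0.0032,0.0011],[-0.0136,0.001,0.0012]], turn=[[-0.011,0,-0.146],[-0.01,-0.002,-0.145],[-0.011,-0.003,-0.146],[-0.009,-0.006,-0.146],[-0.008,-0.007,-0.145],[-0.007,-0.008,-0.146],[-0.005,-0.01,-0.146],[-0.003,-0.01,-0.145],[-0.001,-0.011,-0.146],[0,-0.011,-0.146]])

```text
clock: 24.15
tool_pos: [0.4971, -0.1681, 0.2765]
eef_rot: [0.759, 0.647, -0.078, -0.001]
contact_force: [-0.7, -0.5, -0.2]
opening: 0.279
finger_force: 35.0
```

>>> servo_tool(translation=[[-0.0135,-0.0013,0.0013],[-0.0132,-0.0036,0.0014],[-0.0123,-0.0058,0.0015],[-0.0112,-0.0078,0.0017],[-0.0097,-0.0096,0.0017],[-0.0079,-0.011,0.0018],[-0.0059,-0.0123,0.002],[-0.0038,-0.013,0.002],[-0.0015,-0.0135,0.0022],[0.0008,-0.0136,0.0022]], turn=[[0.003,-0.011,-0.146],[0.005,-0.01,-0.146],[0.006,-0.009,-0.146],[0.008,-0.008,-0.146],[0.01,-0.006,-0.146],[0.01,-0.005,-0.146],[0.011,-0.002,-0.146],[0.011,-0.001,-0.146],[0.012,0.002,-0.146],[0.011,0.003,-0.147]])

```text
clock: 25.4
tool_pos: [0.4476, -0.2952, 0.2844]
eef_rot: [0.131, 0.983, -0.11, -0.073]
contact_force: [0.6, 0.1, 0.5]
opening: 0.28
finger_force: 35.0
```

```bash
python3 -c "
from cont import *
print(r.get_state()['opening'])
cont([.461,-.314,.16],Rtool(-32.5,30.2),[.5,1.,0,2.37,3.07,.75,1.5],22,b1=-.15,b5=-.1)"
```

```text
0.2800040817354267
[ 0.86  0.68 -0.89  1.72  0.76  1.27  1.  ] [ 0.44759216 -0.29523566  0.28439535]
[0.47 0.68 0.03 2.35 3.1  0.42 1.54] 2.0296288105353526e-08 2.158214860988763e-07
[[0.458, -0.325, 0.288], [0.492, -0.396, 0.317], [0.525, -0.433, 0.35], [0.552, -0.439, 0.363], [0.564, -0.423, 0.344], [0.555, -0.394, 0.295], [0.522, -0.356, 0.228], [0.461, -0.314, 0.16]]
T [[-0.0174, -0.0264, 0.0009], [-0.0156, -0.0259, 0.0001], [-0.0138, -0.0247, -0.0004], [-0.0119, -0.0231, -0.0004], [-0.0102, -0.0209, -0.0004], [-0.0087, -0.0183, -0.0002], [-0.0074, -0.0152, 0.0002], [-0.0065, -0.0117, 0.0005], [-0.0061, -0.0079, 0.0009], [-0.0063, -0.0041, 0.0013]] 
W [[0.094, -0.075, -0.061], [0.092, -0.07, -0.069], [0.088, -0.064, -0.078], [0.085, -0.059, -0.086], [0.079, -0.054, -0.094], [0.072, -0.048, -0.1], [0.066, -0.044, -0.107], [0.058, -0.04, -0.113], [0.051, -0.036, -0.117], [0.042, -0.035, -0.122]]
T [[-0.007, -0.0003, 0.0016], [-0.0085, 0.0033, 0.0019], [-0.0106, 0.0065, 0.0022], [-0.013, 0.009, 0.0023], [-0.0159, 0.0109, 0.0026], [-0.019, 0.0122, 0.0027], [-0.0222, 0.0125, 0.0027], [-0.0252, 0.0121, 0.0029], [-0.0282, 0.011, 0.0028], [-0.0306, 0.0094, 0.0028]] 
W [[0.034, -0.035, -0.125], [0.026, -0.035, -0.128], [0.019, -0.036, -0.13], [0.013, -0.039, -0.131], [0.008, -0.043, -0.131], [0.004, -0.046, -0.132], [0.002, -0.051, -0.131], [0.001, -0.056, -0.13], [0.001, -0.061, -0.129], [0.001, -0.065, -0.127]]
T [[-0.0326, 0.0072, 0.0026], [-0.0342, 0.0047, 0.0024]] 
W [[0.004, -0.068, -0.126], [0.007, -0.072, -0.125]]
max 0.0342 0.14442298985964805
```

```bash
python3 - <<'E'
from cont import *
s=dict(np.load("top0.npz"));P,_=cloud(s);m=(P[...,2]>.12)&(P[...,1]<-.2)&(P[...,1]>-.7)&(P[...,0]>.5)&(P[...,2]<.5)
q=P[m];print("oven min x",np.percentile(q[:,0],[0,1,5]), q[:,2].max())
st=r.get_state();qa=st["q"]
qb,e,a=ik(np.array([.461,-.314,.16]),Rtool(-32.5,30.2),np.array([.5,1.,0,2.37,3.07,.75,1.5]))
for b5,b1 in ((-.4,-.2),(-.4,-.35)):
  J=jpath(qa,qb,20,b5=b5,b1=b1);ps=[fk(q) for q in J]
  print(b5,b1,np.array([p for p,_ in ps]).round(3)[::3].tolist())
  W=[max((p+R.apply([x,y,-.12]))[0] for x in(-.04,.09) for y in (-.095,.095)) for p,R in ps];print("max hand x",max(W),max((p+R.apply([.065,0,.035]))[0] for p,R in ps), min((p+R.apply([.065,0,.035]))[2] for p,R in ps))
rows(ps,st["tool_pos"],Ro.from_quat(st["eef_rot"]))
E
```

```text
oven min x [0.59089532 0.62691914 0.62936917] 0.4792037529810349
-0.4 -0.2 [[0.473, -0.323, 0.29], [0.544, -0.373, 0.33], [0.587, -0.374, 0.361], [0.591, -0.355, 0.351], [0.564, -0.342, 0.305], [0.523, -0.336, 0.243], [0.477, -0.322, 0.18]]
max hand x 0.6058651558443882 0.5805796936895922 0.16244667578479818
-0.4 -0.35 [[0.474, -0.324, 0.303], [0.544, -0.373, 0.387], [0.581, -0.369, 0.453], [0.584, -0.35, 0.453], [0.564, -0.342, 0.393], [0.529, -0.339, 0.298], [0.481, -0.324, 0.193]]
max hand x 0.5818219202363395 0.576868528476216 0.16244667578479818
T [[-0.031, -0.0251, -0.0166], [-0.0295, -0.0254, -0.0179], [-0.0274, -0.0246, -0.0179], [-0.0243, -0.0227, -0.0169], [-0.0204, -0.0197, -0.0149], [-0.0163, -0.0155, -0.0123], [-0.012, -0.0104, -0.0094], [-0.0082, -0.0043, -0.0062], [-0.0053, 0.0023, -0.0031], [-0.0038, 0.0088, 0.0002]] 
W [[0.096, -0.146, -0.062], [0.093, -0.136, -0.079], [0.088, -0.123, -0.094], [0.082, -0.109, -0.107], [0.072, -0.094, -0.119], [0.062, -0.078, -0.128], [0.048, -0.064, -0.135], [0.034, -0.051, -0.14], [0.02, -0.04, -0.142], [0.007, -0.033, -0.144]]
T [[-0.0037, 0.0149, 0.0032], [-0.0051, 0.0201, 0.0062], [-0.0079, 0.0239, 0.009], [-0.0118, 0.0263, 0.0114], [-0.0164, 0.0266, 0.0135], [-0.0214, 0.0254, 0.015], [-0.026, 0.0225, 0.016], [-0.0304, 0.0182, 0.0163], [-0.0337, 0.0128, 0.0162], [-0.0363, 0.0069, 0.0153]] 
W [[-0.006, -0.027, -0.144], [-0.016, -0.027, -0.144], [-0.024, -0.027, -0.143], [-0.029, -0.03, -0.143], [-0.03, -0.035, -0.142], [-0.028, -0.04, -0.142], [-0.024, -0.047, -0.142], [-0.017, -0.053, -0.141], [-0.008, -0.059, -0.141], [0.003, -0.063, -0.138]]
max 0.0363 0.1854076589572286
```

```bash
python3 - <<'E'
from cont import *
st=r.get_state();qa=st["q"]
qb,e,a=ik(np.array([.461,-.314,.16]),Rtool(-32.5,30.2),np.array([.5,1.,0,2.37,3.07,.75,1.5]))
f=np.array([.843,-.537,0]);n=22
J=jpath(qa,qb,n,b5=-.4,b1=-.2);ps=[(p-.11*np.sin(np.pi*(i+1)/n)*f,R) for i,(p,R) in enumerate(map(fk,J))]
print(np.array([p for p,_ in ps]).round(3)[::3].tolist())
print("max hand x",max((p+R.apply([x,y,-.12]))[0] for x in(-.04,.09) for y in (-.095,.095) for p,R in ps))
q=qa
for p,R in ps: q,e,a=ik(p,R,q,.01);print(q.round(2).tolist(),round(e,4),round(a,3)) if e>.002 or a>.02 else 0
print(q.round(2))
rows(ps,st["tool_pos"],Ro.from_quat(st["eef_rot"]))
E
```

```text
[[0.458, -0.312, 0.289], [0.487, -0.338, 0.325], [0.503, -0.327, 0.358], [0.501, -0.303, 0.359], [0.488, -0.29, 0.326], [0.474, -0.294, 0.274], [0.466, -0.307, 0.216], [0.461, -0.314, 0.16]]
max hand x 0.5267372800662333
[ 0.83  0.72 -0.54  2.34  2.35  0.54  2.33]
T [[-0.0138, -0.0148, -0.0027], [-0.0124, -0.0136, -0.0058], [-0.0113, -0.0117, -0.0081], [-0.0102, -0.0094, -0.0095], [-0.0092, -0.0069, -0.01], [-0.0081, -0.004, -0.0097], [-0.0071, -0.0012, -0.0086], [-0.006, 0.0019, -0.0071], [-0.0051, 0.0047, -0.0048], [-0.0042, 0.0076, -0.0024]] 
W [[0.075, -0.116, -0.061], [0.072, -0.11, -0.075], [0.068, -0.101, -0.088], [0.062, -0.091, -0.098], [0.056, -0.081, -0.108], [0.048, -0.071, -0.116], [0.04, -0.06, -0.122], [0.03, -0.051, -0.127], [0.021, -0.041, -0.13], [0.012, -0.034, -0.132]]
T [[-0.0036, 0.0099, 0.0003], [-0.0033, 0.0119, 0.0031], [-0.0034, 0.0134, 0.0058], [-0.0037, 0.0142, 0.0083], [-0.0042, 0.0144, 0.0106], [-0.005, 0.0139, 0.0126], [-0.0059, 0.0129, 0.0141], [-0.0068, 0.0114, 0.0152], [-0.0078, 0.0095, 0.0158], [-0.0086, 0.0074, 0.0158]] 
W [[0.004, -0.028, -0.132], [-0.004, -0.024, -0.133], [-0.01, -0.02, -0.133], [-0.014, -0.019, -0.132], [-0.018, -0.019, -0.132], [-0.019, -0.02, -0.131], [-0.018, -0.022, -0.131], [-0.016, -0.024, -0.129], [-0.013, -0.027, -0.129], [-0.007, -0.031, -0.128]]
T [[-0.0094, 0.005, 0.0155], [-0.0102, 0.0027, 0.0146]] 
W [[-0.001, -0.033, -0.127], [0.006, -0.036, -0.125]]
max 0.0158 0.1513571934200684
```

>>> servo_tool(translation=[[-0.0138,-0.0148,-0.0027],[-0.0124,-0.0136,-0.0058],[-0.0113,-0.0117,-0.0081],[-0.0102,-0.0094,-0.0095],[-0.0092,-0.0069,-0.01],[-0.0081,-0.004,-0.0097],[-0.0071,-0.0012,-0.0086],[-0.006,0.0019,-0.0071],[-0.0051,0.0047,-0.0048],[-0.0042,0.0076,-0.0024]], turn=[[0.075,-0.116,-0.061],[0.072,-0.11,-0.075],[0.068,-0.101,-0.088],[0.062,-0.091,-0.098],[0.056,-0.081,-0.108],[0.048,-0.071,-0.116],[0.04,-0.06,-0.122],[0.03,-0.051,-0.127],[0.021,-0.041,-0.13],[0.012,-0.034,-0.132]])

```text
clock: 26.65
tool_pos: [0.501, -0.3016, 0.3587]
eef_rot: [-0.43, 0.811, -0.37, 0.146]
contact_force: [0.2, -1.5, -0.0]
opening: 0.279
finger_force: 35.0
```

```bash
python3 - <<'E'
from cont import *
st=r.get_state();qa=st["q"];print(qa.round(2),st["tool_pos"],st["eef_rot"].round(3),st["opening"])
qb,e,a=ik(np.array([.461,-.314,.16]),Rtool(-32.5,30.2),np.array([.5,1.,0,2.37,3.07,.75,1.5]))
f=np.array([.843,-.537,0]);n=12
J=jpath(qa,qb,n);ps=[(p-.03*np.sin(np.pi*(i+1)/n)*f,R) for i,(p,R) in enumerate(map(fk,J))]
print(np.array([p for p,_ in ps]).round(3)[::2].tolist())
print("max hand x",max((p+R.apply([x,y,-.12]))[0] for x in(-.04,.09) for y in (-.095,.095) for p,R in ps))
rows(ps,st["tool_pos"],Ro.from_quat(st["eef_rot"]))
E
```

```text
[ 0.96  0.43 -0.94  2.27  1.88  0.74  1.1 ] [ 0.50100813 -0.30161886  0.35867018] [-0.43   0.811 -0.37   0.146] 0.27897324431657966
[[0.501, -0.304, 0.345], [0.501, -0.306, 0.316], [0.497, -0.304, 0.283], [0.492, -0.304, 0.247], [0.483, -0.305, 0.21], [0.47, -0.31, 0.176]]
max hand x 0.5299105780960646
T [[0.0008, 0.0085, 0.0106], [-0.001, 0.0097, 0.0101], [-0.003, 0.0112, 0.0099], [-0.0048, 0.0119, 0.01], [-0.0066, 0.0122, 0.0104], [-0.008, 0.0119, 0.0109], [-0.009, 0.0115, 0.0112], [-0.0099, 0.011, 0.0117], [-0.0103, 0.0106, 0.0117], [-0.0107, 0.0102, 0.0114]] 
W [[0.009, -0.015, -0.116], [0.005, -0.016, -0.12], [0.001, -0.018, -0.122], [-0.002, -0.02, -0.126], [-0.006, -0.023, -0.128], [-0.008, -0.025, -0.13], [-0.011, -0.029, -0.133], [-0.012, -0.033, -0.133], [-0.015, -0.037, -0.135], [-0.015, -0.04, -0.136]]
T [[-0.0113, 0.0102, 0.0108], [-0.0119, 0.0101, 0.0099]] 
W [[-0.016, -0.044, -0.137], [-0.017, -0.049, -0.137]]
max 0.0122 0.1464889074298802
```

>>> servo_tool(translation=[[0.0008,0.0085,0.0106],[-0.001,0.0097,0.0101],[-0.003,0.0112,0.0099],[-0.0048,0.0119,0.01],[-0.0066,0.0122,0.0104],[-0.008,0.0119,0.0109],[-0.009,0.0115,0.0112],[-0.0099,0.011,0.0117],[-0.0103,0.0106,0.0117],[-0.0107,0.0102,0.0114]], turn=[[0.009,-0.015,-0.116],[0.005,-0.016,-0.12],[0.001,-0.018,-0.122],[-0.002,-0.02,-0.126],[-0.006,-0.023,-0.128],[-0.008,-0.025,-0.13],[-0.011,-0.029,-0.133],[-0.012,-0.033,-0.133],[-0.015,-0.037,-0.135],[-0.015,-0.04,-0.136]])

```text
clock: 27.9
tool_pos: [0.4778, -0.3072, 0.1918]
eef_rot: [0.87, -0.387, 0.304, 0.035]
contact_force: [0.0, -0.6, -0.5]
opening: 0.276
finger_force: 35.0
```

```bash
python3 - <<'E'
from cont import *
st=r.get_state();print(st["q"].round(2),st["tool_pos"],st["eef_rot"].round(3),st["opening"])
line([.461,-.314,.12],Rtool(-32.5,30.2),6)
E
```

```text
[ 0.86  0.69 -0.62  2.37  2.4   0.63  1.99] [ 0.47780119 -0.30717208  0.19180874] [ 0.87  -0.387  0.304  0.035] 0.2760149664766715
T [[-0.0073, 0.0048, 0.0087], [-0.0075, 0.0045, 0.0088], [-0.0075, 0.004, 0.0089], [-0.0075, 0.0037, 0.0091], [-0.0076, 0.0032, 0.0092], [-0.0075, 0.0029, 0.0093]] 
W [[-0.005, -0.015, -0.046], [-0.006, -0.015, -0.046], [-0.005, -0.015, -0.045], [-0.006, -0.015, -0.046], [-0.005, -0.015, -0.046], [-0.006, -0.015, -0.046]]
max 0.0093 0.04875448697299562
```

>>> servo_tool(translation=[[-0.0073,0.0048,0.0087],[-0.0075,0.0045,0.0088],[-0.0075,0.004,0.0089],[-0.0075,0.0037,0.0091],[-0.0076,0.0032,0.0092],[-0.0075,0.0029,0.0093],[0,0,0]], turn=[[-0.005,-0.015,-0.046],[-0.006,-0.015,-0.046],[-0.005,-0.015,-0.045],[-0.006,-0.015,-0.046],[-0.005,-0.015,-0.046],[-0.006,-0.015,-0.046],[0,0,0]])

```text
clock: 28.78
tool_pos: [0.462, -0.3163, 0.1212]
eef_rot: [0.926, -0.273, 0.252, 0.074]
contact_force: [0.0, 0.4, -0.7]
opening: 0.278
finger_force: 35.0
```

```bash
cat > meas.py <<'E'
from go import *
p,R=pose();st=r.get_state();print(st["q"].round(2),p,st["opening"])
s=snap("wrist");P,_=cloud(s);Q=R.inv().apply((P-p).reshape(-1,3))
m=(np.abs(Q[:,1])<.02)&(Q[:,0]>-.03)&(Q[:,0]<.1)&(P[...,2].ravel()>p[2]-.0)&(P[...,2].ravel()<p[2]+.03)&(Q[:,2]>-.05)&(np.abs(Q[:,2]+.009-np.tan(np.radians(30))*Q[:,0])<.012)
g=P.reshape(-1,3)[m];u,d,v=np.linalg.svd(g-g.mean(0),full_matrices=False)
n=v[2]*np.sign(v[2][2]);print(len(g),"normal",n.round(3));print(cv2.minAreaRect((g[:,:2]*1000).astype(np.float32)),g.mean(0))
Z=P[...,2];m=(Z>.031)&(Z<.040)&(np.hypot(P[...,0]-.485,P[...,1]+.329)<.055);q=P[m]
if len(q)>20:print("rail",len(q),q.mean(0),cv2.minAreaRect((q[:,:2]*1000).astype(np.float32)))
save("w8.png",s["img"],1)
E
python3 meas.py
```

```text
[ 0.8   0.81 -0.5   2.36  2.49  0.64  2.19] [ 0.46203756 -0.31626223  0.12124026] 0.2779522434857523
5827 normal [ 0.019 -0.007  1.   ]
((481.0228271484375, -328.5462646484375), (39.962608337402344, 85.89141082763672), 56.967185974121094) [ 0.48173274 -0.32939301  0.12944132]
```

View pics/w8.png

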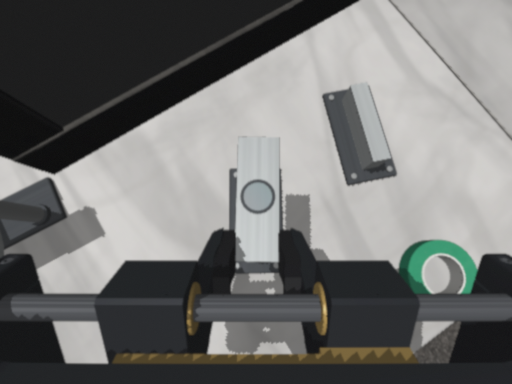

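The plate is level to about 1°, its ring at (258,196), and reader A is directly beneath it. I compute the ring centre and the last correction.

```bash
python3 - <<'E'
from go import *
p,R=pose();s=snap("wrist");P,_=cloud(s)
zt=np.median(P[150:180,245:272,2]);zr=np.median(P[215:235,245:272,2]);print("top z far/near",zt,zr)
c=ray(s,258,196,(zt+zr)/2);print("ring",c)
e1=[ray(s,(a+b)/2,v,z)for a,b,v,z in[(238,279,150,zt),(236.5,278.5,240,zr)]]
d=e1[0]-e1[1];print("plate az by edges",np.degrees(np.arctan2(d[1],d[0])))
cu=c-[0,0,.003]
R1=Rtool(-32.5,31.2)
off=R.inv().apply(cu-p);print("underside centre in tool",off)
rail=np.array([.4846,-.3290,.036])
t=rail-R1.apply(off);print("target TCP",t)
st=line(t+[0,0,.02],R1,6);line(t+[0,0,.001],R1,5,st)
E
```

```text
top z far/near 0.12962002959355845 0.12940077758965854
ring [ 0.48497156 -0.3320206   0.1295104 ]
plate az by edges -33.59319058154618
underside centre in tool [0.02627334 0.00092125 0.00994489]
target TCP [ 0.4617963  -0.31338013  0.03089621]
T [[-0.0063, -0.0003, 0.01], [-0.0064, -0.0004, 0.0101], [-0.0063, -0.0003, 0.01], [-0.0064, -0.0004, 0.01], [-0.0064, -0.0003, 0.01], [-0.0064, -0.0004, 0.01]] 
W [[0.0, 0.002, -0.001], [0.001, 0.002, -0.001], [0.0, 0.002, -0.001], [0.001, 0.001, -0.001], [0.0, 0.002, -0.001], [0.001, 0.002, -0.0]]
max 0.0101 0.002449489742783178
T [[-0.002, 0.0, 0.0033], [-0.0019, 0.0, 0.0032], [-0.002, 0.0, 0.0033], [-0.002, 0.0, 0.0032], [-0.002, 0.0, 0.0033]] 
W [[-0.0, 0.0, -0.0], [-0.0, 0.0, -0.0], [-0.0, 0.0, -0.0], [-0.0, 0.0, -0.0], [-0.0, 0.0, -0.0]]
max 0.0033 0.0
```

>>> servo_tool(translation=[[-0.0064,-0.0003,0.01],[-0.0064,-0.0004,0.01],[-0.0064,-0.0003,0.01],[-0.0064,-0.0004,0.01],[-0.0064,-0.0003,0.01],[-0.0064,-0.0004,0.01],[0,0,0]], turn=[[0,0,0],[0,0,0],[0,0,0],[0,0,0],[0,0,0],[0,0,0],[0,0,0]])

```text
clock: 29.75
tool_pos: [0.4609, -0.3128, 0.0497]
eef_rot: [0.925, -0.273, 0.252, 0.074]
contact_force: [0.2, -0.3, -0.5]
opening: 0.275
finger_force: 35.0
```

```bash
python3 - <<'E'
from go import *
p,R=pose();st=r.get_state();print(p,st["contact_force"],st["opening"])
s=snap("wrist");P,_=cloud(s);np.savez("w9.npz",**s)
zt=np.median(P[150:180,245:272,2]);zr=np.median(P[215:235,245:272,2]);print("top z far/near",zt,zr)
c=ray(s,258,196,(zt+zr)/2);print("ring",c)
# rail / foot visible beside
Z=P[...,2]
m=(Z>.031)&(Z<.0395)&(np.hypot(P[...,0]-.485,P[...,1]+.329)<.055);q=P[m];print("rail pts",len(q),q.mean(0) if len(q) else "")
m=(Z>.003)&(Z<.010)&(np.hypot(P[...,0]-.485,P[...,1]+.329)<.075)&(s["img"].max(2)<110);q=P[m];print("foot",len(q),cv2.minAreaRect((q[:,:2]*1000).astype(np.float32)))
line(np.array([.4618,-.3134,.0312]),R,5)
E
```

```text
[ 0.46088086 -0.31284966  0.0497259 ] [ 0.15136304 -0.27565883 -0.53268528] 0.2752822145960002
top z far/near 0.05757600019766556 0.05738389974577493
ring [ 0.48361096 -0.32862552  0.05747995]
rail pts 57 [ 0.45001398 -0.30725969  0.03601338]
foot 2922 ((484.25604248046875, -329.47723388671875), (55.642826080322266, 108.78154754638672), 57.939552307128906)
T [[-0.0018, -0.0, 0.0034], [-0.0018, -0.0, 0.0034], [-0.0018, -0.0, 0.0034], [-0.0018, -0.0, 0.0033], [-0.0018, -0.0, 0.0034]] 
W [[0.0, -0.0, 0.0], [0.0, -0.0, 0.0], [0.0, -0.001, 0.0], [0.0, 0.0, 0.0], [0.0, 0.0, 0.0]]
max 0.0034 0.001
```

>>> servo_tool(translation=[[-0.0018,0,0.0032],[-0.0018,0,0.0032],[-0.0018,0,0.0032],[-0.0018,0,0.0032],[-0.0018,0,0.003],[0,0,0]], turn=[[0,0,0],[0,0,0],[0,0,0],[0,0,0],[0,0,0],[0,0,0]])

```text
clock: 30.55
tool_pos: [0.4614, -0.3133, 0.0324]
eef_rot: [0.925, -0.273, 0.253, 0.074]
contact_force: [1.0, 0.4, -0.3]
opening: 0.275
finger_force: 35.0
```

```bash
python3 - <<'E'
from go import *
p,R=pose();st=r.get_state();print(p,st["contact_force"],st["moment"],st["opening"])
s=snap("wrist");P,_=cloud(s)
print("z far/near",np.median(P[150:180,245:272,2]),np.median(P[215:235,245:272,2]),ray(s,258,196,.039))
E
```

```text
[ 0.4614039  -0.31326992  0.03239123] [ 0.98813869  0.36688303 -0.32598321] [0.40005565 0.46900451 0.00074002] 0.2754783898481825
z far/near 0.040268234066500756 0.04007285086826362 [ 0.48429056 -0.32913289  0.039     ]
```

>>> servo_tool(translation=[[-0.0004,0,0.0006],[-0.0003,0,0.0005],[0,0,0]], turn=[[0,0,0],[0,0,0],[0,0,0]])

```text
clock: 30.98
tool_pos: [0.4615, -0.3133, 0.0315]
eef_rot: [0.925, -0.273, 0.253, 0.074]
contact_force: [-1.4, 0.3, -0.2]
opening: 0.279
finger_force: 35.0
```

>>> servo_tool(translation=[[0,0,0],[0,0,0],[0,0,0]], turn=[[0,0,0],[0,0,0],[0,0,0]], grip=0.4, grip_force=5)

```text
clock: 31.35
tool_pos: [0.4615, -0.3133, 0.0315]
eef_rot: [0.925, -0.273, 0.253, 0.074]
contact_force: [0.2, 0.5, 0.1]
opening: 0.398
finger_force: 0.0
```

```bash
python3 - <<'E'
from go import *
p,R=pose();st=r.get_state();print(p,st["contact_force"],st["opening"])
s=snap("wrist");P,_=cloud(s)
print("z far/near",np.median(P[150:180,245:272,2]),np.median(P[215:235,245:272,2]))
E
```

```text
[ 0.46151794 -0.31329203  0.03148797] [0.15241599 0.52252661 0.05073304] 0.39828376402269944
z far/near 0.03906895530552276 0.03897488039653524
```

The plate lies flat with its top at 39 mm. I back out along the tool axis.

>>> servo_tool(translation=[[0,0,-0.005],[0,0,-0.01],[0,0,-0.02],[0,0,-0.025],[0,0,-0.025],[0,0,-0.025],[0,0,-0.02],[0,0,0],[0,0,0]], turn=[[0,0,0],[0,0,0],[0,0,0],[0,0,0],[0,0,0],[0,0,0],[0,0,0],[0,0,0],[0,0,0]])

```text
clock: 32.52
tool_pos: [0.4062, -0.2777, 0.1433]
eef_rot: [0.925, -0.273, 0.253, 0.074]
contact_force: [0.2, -0.5, 0.7]
opening: 0.398
finger_force: 0.0
```

```bash
python3 - <<'E'
from go import *
p,R=pose();print(p)
s=snap("wrist");P,_=cloud(s);Z=P[...,2]
m=(Z>.034)&(Z<.044)&(np.hypot(P[...,0]-.485,P[...,1]+.329)<.06);q=P[m];print("plate",len(q),q.mean(0),cv2.minAreaRect((q[:,:2]*1000).astype(np.float32)),np.percentile(q[:,2],[5,50,95]))
t=snap("top");P,_=cloud(t);Z=P[...,2]
m=(Z>.108)&(Z<.13)&(P[...,0]>.57)&(P[...,0]<.67)&(np.abs(P[...,1])<.21);q=P[m];print("bar",q.mean(0),cv2.minAreaRect((q[:,:2]*1000).astype(np.float32)))
E
```

```text
[ 0.40621498 -0.27768231  0.14331123]
plate 1832 [ 0.48329245 -0.32828407  0.0389563 ] ((485.345458984375, -329.2737731933594), (25.927486419677734, 84.1802749633789), 56.509220123291016) [0.03663637 0.03907328 0.04033744]
bar [0.61541336 0.01831024 0.11859383] ((617.6170654296875, -2.016937255859375), (78.43064880371094, 413.0091857910156), 2.37921404838562)
```

```bash
python3 -c "
from h import *
print(r.finish_job())"
```

```text
the job is handed in; nothing more can be done
None
```

The job is handed in after about 33 s: the carousel was turned square, the window plate tipped up and stayed up, and it now lies flat, centred on the nearer reader rail to about 1 mm. I measured no change in the lamp stand. I kept clear of the blank plates and bench items but did not re-measure them, and no verdict came back.

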